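# Re-roller the wire tension tester and prove its spring gauge

### The arm

A 6-joint arm with a two-finger parallel gripper is mounted at the origin on the work surface. World frame = base frame: x ahead of the robot, y to its left, z up, the work surface at z = 0. Lengths are in m, angles in degrees, forces in N, time in s.
With the tool pointing down it reaches from about 0.325 to 0.9 m from the base axis. Payload 6.1 kg.
Tool frame: the origin (TCP) lies at the very end of the fingers, on their centre line; the grasp point (between the pads) lies 19 mm behind it; y points along the fingers, z is the direction in which the jaws open and shut, and the axes are right-handed (so a half turn about y gives the same grasp; the last joint's range is limited). The gripper opens to 85 mm and grips with 20 to 120 N. Pads are 22 mm wide; open, the fingers measure 114 mm over their backs; the gripper's body (76 mm by 85 mm) begins 54 mm behind the grasp point. The pads swing forward as they close: fully open they stand 13 mm farther back than shut.
Start: joints at [69.322, 12.628, 87.462, -0, 79.91, -7.225], TCP at [0.145, 0.608, 0.231] pointing down, gripper open.
Joint ranges: [-170.65, 170.65], [-52.31, 119.04], [5.05, 147.46], [-71.25, 251.25], [11.57, 151.72], [-153.62, 153.62]. Speed limits (degrees/s): [147.25, 147.25, 172.46, 180, 180, 180].

### API

Orientations are given as a 3x3 rotation matrix whose columns are the frame's x, y, z axes.
In Python, from workcell import arm, grab_frame, get_calibration, cut_out gives the robot as it stands. The module is installed in compiled form; this text tells all that it offers.
- The arm moves only by the tool servo_tool, never from a script. Its argument "commands" is a list of rows, each an object with "xyz": the shift along the world's x, y, z in mm, a list of three; "turn": the turn, a rotation vector about the world's x, y, z in degrees, a list of three; "hand": the opening, from -1 (shut) to 1 (fully open), so that 0 is half open. A call has 1 to 8 rows; each row is the pose to reach, as a shift and turn from the pose measured when the call began; what a row does not reach only later rows make up. A row lasts 1/12 s, in which the tool goes at most 41.7 mm and 7.16 degrees, less where a joint would pass 70% of its speed; a pose out of reach is approached as far as the arm can. A call with a gripper value outside its range is refused whole. The fingers move at their own pace and stop on an object; the grip force is fixed at half the most. Time passes only in rows, so rows that repeat a pose let the fingers close. It gives the time, the measured TCP pose, the force and the opening at its end, in the units of the state.
- arm.state(): the state, without advancing time (a new reading comes with each control period).
- grab_frame(name): name is "scene" or "top" or "wrist"; returns the picture (384x512x3 uint8, red, green, blue); there is no depth.
- get_calibration(name): a dict with "K" (3x3 intrinsics, pixels), "rvec" (rotation vector, rad) and "tvec" (3), from world to camera coordinates, as OpenCV has them. Camera axes: x right, y down, z forward; pixel columns grow to the right and rows downward; lengths in m; the calibration is good to about 2 mm. A picture is of the moment at which its call begins: read the wrist's pose just before it. get_calibration takes no time and is no camera call; for the wrist camera it gives the pose at the moment of the call.
- arm.close_job(): hands the job in, once; it reports no verdict.
Trained networks look in the newest picture that a camera, given by its name, has taken for a name from the list of things; names that differ only in an ending like _2 or _b are one class to them, and where a whole thing is asked for, a point or a joint stands for the part that bears it (a point fixed in the world has none). Each returns a list of dicts, best first, with "score" (0 to 1); they miss things now and then, are a little off and sometimes report something else, mostly with a low value. They report only what shows in the picture. A call takes as long as a camera call.
- cut_out(camera, target): "region" (384x512 bool, what is visible of it) and "pixel" ([column, row] in pixels, amid what is visible of it).
The state is a dict: "time_s": time; "qpos": joint angles; "joint_vel": joint speeds; "joint_efforts": joint torques, N m; "ee_pos": TCP position; "tcp_rot": TCP orientation; "wrist_force": force on the tool from outside, world axes, zero at the start; "torque": the same for the moment, N m; "grip_width": finger opening in m.
Only numpy, scipy, OpenCV 4.12 (cv2) and the standard library are available. Lean on these libraries where they do the work, as an engineer would, in place of code of your own. Each camera call takes 0.05 s, during which the arm holds its last target.

### The job

Take every worn black roller off the tension tester's shafts and put it in the red scrap tray, and slide every new white roller on the mat over a shaft of its own until it is fully home on its seat. With all rollers fitted, draw the tester's orange sprung handle out until its pointer is at the red mark, hold it there for two seconds, then ease it back in without letting it snap, and let go. Leave the other things on the bench where they are.

Things in the scene. Friction and masses are not known exactly. Their poses are not given: they have to be found in the camera images.
- tester: wire tension tester, fixed: slate-blue plate 190 (x) x 300 (y) x 12 mm; origin: centre of its underside. Four shafts stand in a row at x = +50, y = -105, -35, 35, 105 mm. At x = -55 mm a blue spring housing (50 wide, top 50 mm above the bench, y = 35 to 145 mm); from it a sprung slide with an orange handle is drawn towards the tester's -y
- shaft1 (a point): foot of steel shaft 1 on its axis, atop its 4 mm high, 24 mm wide seat, 16 mm above the bench; axes as the tester's. The shaft is 14 mm thick and rises 45 mm above this point, the last 5 mm tapering to 7 mm. A roller fully home has its centre 13 mm above this point. Shafts stand 70 mm apart along the tester's y: grip rollers here along its x
- shaft2 (a point): foot of steel shaft 2 on its axis, atop its 4 mm high, 24 mm wide seat, 16 mm above the bench; axes as the tester's. The shaft is 14 mm thick and rises 45 mm above this point, the last 5 mm tapering to 7 mm. A roller fully home has its centre 13 mm above this point. Shafts stand 70 mm apart along the tester's y: grip rollers here along its x
- shaft3 (a point): foot of steel shaft 3 on its axis, atop its 4 mm high, 24 mm wide seat, 16 mm above the bench; axes as the tester's. The shaft is 14 mm thick and rises 45 mm above this point, the last 5 mm tapering to 7 mm. A roller fully home has its centre 13 mm above this point. Shafts stand 70 mm apart along the tester's y: grip rollers here along its x
- shaft4 (a point): foot of steel shaft 4 on its axis, atop its 4 mm high, 24 mm wide seat, 16 mm above the bench; axes as the tester's. The shaft is 14 mm thick and rises 45 mm above this point, the last 5 mm tapering to 7 mm. A roller fully home has its centre 13 mm above this point. Shafts stand 70 mm apart along the tester's y: grip rollers here along its x
- new1: new white plastic roller, a grooved sleeve, 34 mm outside diameter, 16.6 mm bore, 26 mm high; origin at its centre, z along its bore. Starts standing on the teal mat; may be absent
- new2: new white plastic roller, a grooved sleeve, 34 mm outside diameter, 16.6 mm bore, 26 mm high; origin at its centre, z along its bore. Starts standing on the teal mat; may be absent
- new3: new white plastic roller, a grooved sleeve, 34 mm outside diameter, 16.6 mm bore, 26 mm high; origin at its centre, z along its bore. Starts standing on the teal mat; may be absent
- new4: new white plastic roller, a grooved sleeve, 34 mm outside diameter, 16.6 mm bore, 26 mm high; origin at its centre, z along its bore. Starts standing on the teal mat; may be absent
- worn1: worn black roller, same size (34 mm outside diameter, 16.6 mm bore, 26 mm high; origin at its centre, z along its bore). Starts fully home on one of the shafts; may be absent
- worn2: worn black roller, same size (34 mm outside diameter, 16.6 mm bore, 26 mm high; origin at its centre, z along its bore). Starts fully home on one of the shafts; may be absent
- worn3: worn black roller, same size (34 mm outside diameter, 16.6 mm bore, 26 mm high; origin at its centre, z along its bore). Starts fully home on one of the shafts; may be absent
- worn4: worn black roller, same size (34 mm outside diameter, 16.6 mm bore, 26 mm high; origin at its centre, z along its bore). Starts fully home on one of the shafts; may be absent
- mat: thin teal mat 240 x 240 x 3 mm fixed to the bench, on which the new rollers stand; origin at the centre of its underside
- scrap: red open scrap tray fixed to the bench, 170 (x) x 120 (y) x 35 mm outside, walls and floor 4 mm; origin at the centre of its underside
- gauge (a joint): how far the sprung slide is drawn out of the tester, m: 0 = fully in, up to 0.065; the spring pulls back with 4 N at rest and about 9 N at the red mark
- gauge_grip (a point): point to grip on the orange slide handle, an upright block 28 (tester x) x 14 (tester y) x 42 mm high; the point lies on its middle, 54 mm above the bench, 14 mm below its top; its free part begins 26 mm above the bench. Drawing it out moves it along the tester's -y
- pointer (a point): tip of the slide's orange pointer, over the white scale strip 14 mm above the bench; moves with the slide; axes as the tester's
- mark: red mark on the scale strip, 30 to 48 mm beyond the resting pointer; origin in its centre, axes as the tester's. The slide is at the mark when the pointer's y in this frame is 0
- meter: bystander, leave alone: multimeter, red case 90 x 180 x 35 mm; origin at the centre of its underside
- driver: bystander, leave alone: screwdriver with yellow handle, 190 mm long; origin at the centre of its underside
- flux: bystander, leave alone: small flux jar, 44 mm across, 40 mm high; origin at the centre of its underside
- solvent: bystander, leave alone: black solvent bottle, 60 mm across, 140 mm high; origin at the centre of its underside

How it is judged:
By the outcome, as a careful person would: the job done as asked, in the order asked, and still so for the second after the job is handed in, with the robot touching nothing.
Of new1, new2, new3, new4 only 3 to 4 are there at a start; the rules pass over those that are not, and their reading is None.
Of worn1, worn2, worn3, worn4 only 2 to 3 are there at a start; the rules pass over those that are not, and their reading is None.
At some moment in a run one of new1, new2, new3, new4 may be knocked a few centimetres aside while the robot is not near it.
It also fails if it takes over 210 s, if anything falls off the work surface, if the arm or the gripper's body presses on something with over 40 N, if the wrist force passes 120 N, or if a joint passes its speed limit or range.

## Working session

There is one attempt and no reset: what is moved stays moved. The work goes in short steps, Python scripts to look and compute and a tool call to move; the robot and the scene stay as the last step left them, time stands still between calls to the robot, and variables do not carry over. Pictures are saved under pics/ and viewed, and the job is handed in when it is done.

Besides the shell and the picture viewer there is one more tool, called after "Emit:" as a command line: name --argument value ..., lists and objects as JSON in quotes. servo_tool: Moves the arm, as the interface text tells. Its arguments: {"type":"object","properties":{"commands":{"type":"array","items":{"type":"object","properties":{"xyz":{"type":"array","items":{"type":"number"}},"turn":{"type":"array","items":{"type":"number"}},"hand":{"type":"number"}}}}},"required":["commands"]}

```bash
mkdir -p pics; cat > h.py <<'E'
import numpy as np, cv2
from workcell import arm, grab_frame, get_calibration, cut_out
def save(cam,name):
    im=grab_frame(cam); cv2.imwrite(f'pics/{name}.png',im[:,:,::-1]); return im
def cal(c):
    k=get_calibration(c); R=cv2.Rodrigues(np.array(k['rvec'],float))[0]
    return np.array(k['K']),R,np.array(k['tvec'],float).ravel()
def proj(c,P):
    K,R,t=cal(c); P=np.atleast_2d(np.array(P,float)); q=(K@(R@P.T+t[:,None])).T
    return q[:,:2]/q[:,2:]
def back(c,px,z):
    K,R,t=cal(c); px=np.atleast_2d(np.array(px,float))
    d=(R.T@np.linalg.inv(K)@np.c_[px,np.ones(len(px))].T).T; o=-R.T@t
    return o+d*((z-o[2])/d[:,2:3])
E
python3 - <<'E'
from h import *
s=arm.state(); print(s)
for c in ['scene','top','wrist']:
    save(c,c+'0'); K,R,t=cal(c); print(c,K.round(1).tolist(),(-R.T@t).round(3),R.round(2).tolist())
E
```

```text
{'time_s': 0.0, 'qpos': array([ 6.93231426e+01,  1.26765687e+01,  8.75255712e+01,  2.61887145e-03,
        7.99108447e+01, -7.22270810e+00]), 'joint_vel': array([-0.03211042, -0.03795569, -0.09331029, -0.02258998, -0.01893657,
        0.05267247]), 'joint_efforts': array([-3.82248018e-04, -4.96897066e+01, -3.89395058e+01, -3.93323371e-04,
        1.09107417e-02,  4.61465277e-06]), 'ee_pos': array([0.14516599, 0.60728472, 0.23018669]), 'tcp_rot': array([[ 9.72554441e-01, -7.38393030e-04,  2.32674264e-01],
       [-2.32675252e-01, -1.82904314e-03,  9.72552766e-01],
       [-2.92554916e-04, -9.99998055e-01, -1.95064982e-03]]), 'wrist_force': array([ 0.78022823, -0.3520599 , -0.21581777]), 'torque': array([0.01658253, 0.01879472, 0.03530454]), 'grip_width': 0.08527248289591978}
scene [[416.4, 0.0, 251.2], [0.0, 416.4, 200.9], [0.0, 0.0, 1.0]] [1.415 0.08  0.811] [[-0.1, 0.99, -0.02], [0.67, 0.05, -0.74], [-0.74, -0.09, -0.67]]
top [[453.4, 0.0, 255.4], [0.0, 453.4, 193.3], [0.0, 0.0, 1.0]] [ 0.292 -0.035  1.399] [[0.04, -1.0, -0.0], [-0.97, -0.04, -0.23], [0.23, 0.01, -0.97]]
wrist [[313.9, 0.0, 250.7], [0.0, 313.9, 193.0], [0.0, 0.0, 1.0]] [0.067 0.626 0.373] [[0.23, 0.97, -0.0], [0.92, -0.22, 0.31], [0.3, -0.08, -0.95]]
```

View pics/scene0.png

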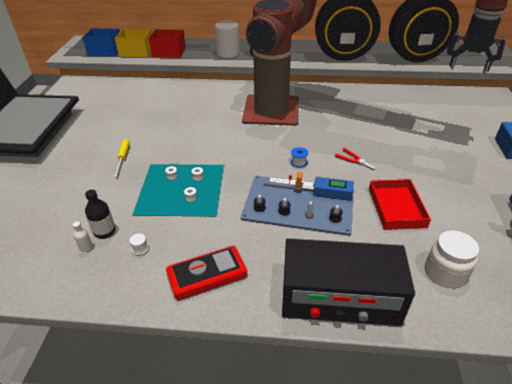

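View pics/top0.png

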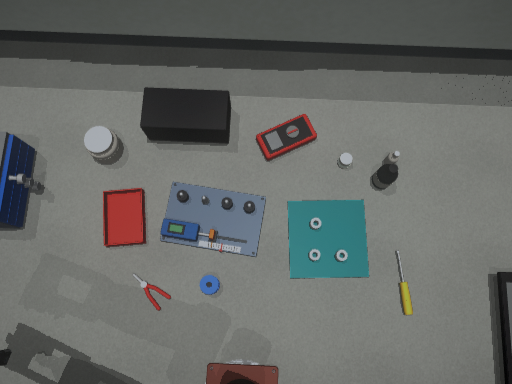

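View pics/wrist0.png

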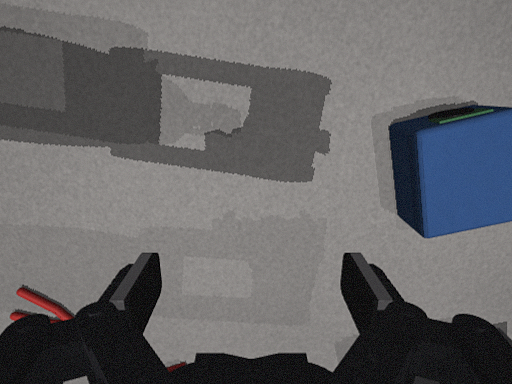

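```bash
python3 - <<'E'
from h import *
for c in ['top','scene']:
    grab_frame(c)
    for n,z in [('tester',.006),('worn1',.029),('new1',.016),('scrap',.004),('mat',.003),('gauge_grip',.054),('pointer',.014),('mark',.014),('meter',.0175),('flux',.02),('solvent',.07),('driver',.01),('shaft1',.016)]:
        for r in cut_out(c,n)[:5]:
            m=r['region']; 
            print(c,n,round(r['score'],2),np.round(r['pixel'],1),m.sum(),back(c,r['pixel'],z)[0].round(4)[:2])
        if n in('tester',): np.save(f'{c}_{n}.npy',m)
E
python3 - <<'E'
import cv2
a=cv2.imread('pics/top0.png')[170:290,90:380]
cv2.imwrite('pics/top0z.png',cv2.resize(a,None,fx=2.75,fy=2.75,interpolation=cv2.INTER_CUBIC))
a=cv2.imread('pics/scene0.png')[160:240,230:380]
cv2.imwrite('pics/scene0z.png',cv2.resize(a,None,fx=5,fy=5,interpolation=cv2.INTER_CUBIC))
E
```

```text
top tester 0.88 [208.4 218.7] 5704 [0.527 0.128]
top worn1 0.46 [228.9 204.3] 83 [0.5708 0.0651]
top worn1 0.39 [250.9 205.8] 99 [ 0.569  -0.0029]
top new1 0.49 [315.6 222.6] 105 [ 0.5275 -0.2044]
top scrap 0.84 [126.4 217. ] 2440 [0.5217 0.3848]
top mat 0.91 [325.6 239.4] 5784 [ 0.4786 -0.2375]
top gauge_grip 0.67 [211.5 234.1] 110 [0.4728 0.11  ]
top pointer 0.59 [211.2 235.8] 98 [0.4729 0.1149]
top pointer 0.47 [210.2 220.7] 5702 [0.5197 0.1211]
top meter 0.82 [283.6 135.3] 1564 [ 0.8074 -0.0972]
top flux 0.73 [345.2 159.3] 180 [ 0.7342 -0.2949]
top solvent 0.74 [385.  175.7] 471 [ 0.6713 -0.4059]
top driver 0.6 [405.9 296.5] 303 [ 0.3171 -0.4772]
top shaft1 0.62 [212.4 220.7] 5749 [0.5196 0.1141]
scene tester 0.81 [303.9 200.3] 4969 [0.5142 0.1278]
scene new1 0.53 [201.7 177.7] 131 [ 0.4465 -0.183 ]
scene new1 0.31 [298.8 186.8] 143 [0.4669 0.1119]
scene scrap 0.84 [397.6 204.3] 2393 [0.5082 0.3924]
scene scrap 0.7 [306.1 200. ] 4885 [0.5102 0.1342]
scene scrap 0.24 [300.9 181. ] 153 [0.4246 0.1183]
scene mat 0.84 [178.6 191.6] 3617 [ 0.5011 -0.244 ]
scene mat 0.55 [301.  180.7] 144 [0.422  0.1186]
scene gauge_grip 0.71 [301.3 180.4] 161 [0.4832 0.1171]
scene gauge_grip 0.62 [259.  202.6] 130 [0.5866 0.0045]
scene pointer 0.49 [299.4 183. ] 146 [0.4467 0.1135]
scene meter 0.83 [206.5 271.9] 2654 [ 0.8026 -0.1036]
scene meter 0.41 [306.5 202.8] 4896 [0.537  0.1344]
scene flux 0.8 [141.6 243.1] 304 [ 0.7269 -0.2861]
scene solvent 0.7 [ 97.9 215.6] 1035 [ 0.6865 -0.4043]
scene driver 0.6 [122.9 151.1] 151 [ 0.3194 -0.4754]
scene shaft1 0.94 [309.  203.2] 5210 [0.5365 0.1416]
```

View pics/top0z.png

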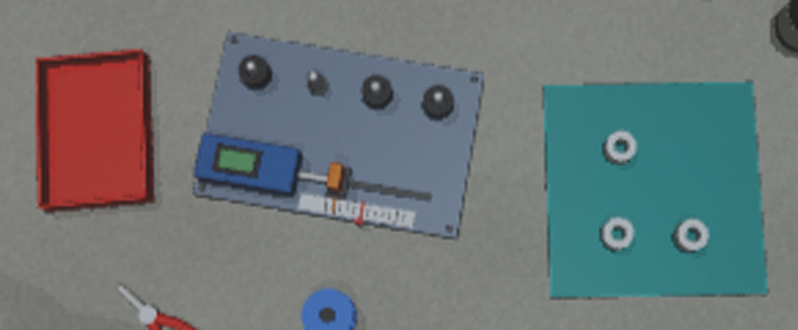

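View pics/scene0z.png

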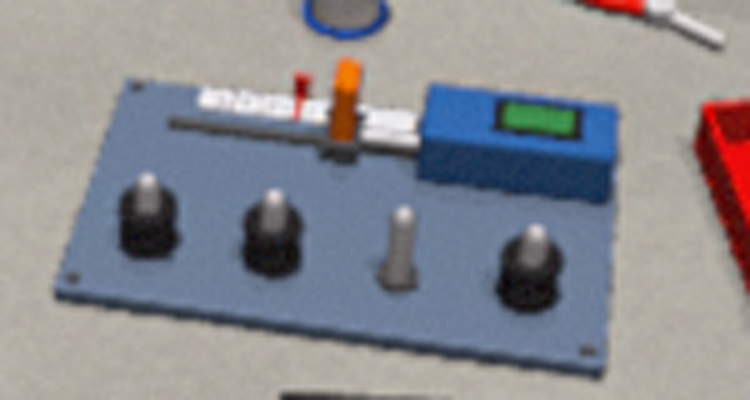

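```bash
cat >> h.py <<'E'
from scipy.optimize import least_squares
def T(p,L):
    c,s=np.cos(p[2]),np.sin(p[2]); L=np.atleast_2d(np.array(L,float))
    return np.c_[p[0]+c*L[:,0]-s*L[:,1],p[1]+s*L[:,0]+c*L[:,1],L[:,2]]
E
python3 - <<'E'
from h import *
# corners top plate: z=.012
tz=np.array([[229,32],[484,72],[457,239],[194,195]])/2.75+[90,170]
Lc=[[.095,.15,.012],[.095,-.15,.012],[-.095,-.15,.012],[-.095,.15,.012]]
tt=np.array([[255,60],[313,72],[375,81],[437,90]])/2.75+[90,170]
Ls=[[.05,y,.061] for y in (.105,.035,-.035,-.105)]
sz=np.array([[149,175],[275,192],[404,208],[536,227]])/5+[230,160]
Lss=Ls[::-1]
sc=np.array([[126,78],[56,291],[604,370],[617,103]])/5+[230,160]
Lsc=[[-.095,-.15,.012],[.095,-.15,.012],[.095,.15,.012],[-.095,.15,.012]]
for sel in (['top'],['scene'],['top','scene']):
    def f(p):
        r=[]
        if 'top' in sel: r+=[proj('top',T(p,Lc))-tz,proj('top',T(p,Ls))-tt]
        if 'scene' in sel: r+=[proj('scene',T(p,Lss))-sz,proj('scene',T(p,Lsc))-sc]
        return np.concatenate(r).ravel()
    o=least_squares(f,[.52,.128,0.],loss='soft_l1'); print(sel,o.x.round(4),np.degrees(o.x[2]).round(2),np.abs(f(o.x)).max(), f(o.x).reshape(-1,2).round(1).tolist())
p=o.x; np.save('tester.npy',p)
print(T(p,[[.05,y,0] for y in(-.105,-.035,.035,.105)]).round(4))
nz=np.array([[621,147],[618,234],[692,235]])/2.75+[90,170]
print(back('top',nz,.029).round(4))
mc=np.array([[543,86],[752,81],[768,291],[551,298]])/2.75+[90,170]; print(back('top',mc,.003).round(3))
print(back('top',np.array([[38,60],[146,51],[153,203],[45,209]])/2.75+[90,170],.03).round(3))
E
```

```text
['top'] [ 0.5308  0.1108 -0.1199] -6.87 1.4404906532812731 [[-0.5, -1.0], [0.4, -0.6], [0.3, -1.2], [-0.4, -1.2], [-1.4, 1.2], [0.1, 0.5], [0.3, 0.9], [0.7, 1.3]]
['scene'] [ 0.5271  0.1141 -0.1105] -6.33 6.106492594333787 [[-0.3, 0.4], [-0.0, 0.2], [0.2, 0.3], [0.3, -0.2], [-0.8, -0.6], [-0.8, -0.8], [0.8, -1.4], [0.4, 6.1]]
['top', 'scene'] [ 0.5292  0.1126 -0.1157] -6.63 6.737596598597122 [[-1.3, -0.4], [-0.3, -0.3], [-0.1, -0.9], [-1.0, -0.5], [-2.2, 1.8], [-0.6, 1.0], [-0.3, 1.3], [-0.0, 1.6], [-0.9, 0.8], [-0.7, 0.7], [-0.5, 0.8], [-0.3, 0.5], [-1.1, -0.3], [-1.6, -0.5], [0.1, -0.7], [0.1, 6.7]]
[[0.5668 0.0025 0.    ]
 [0.5749 0.0721 0.    ]
 [0.5829 0.1416 0.    ]
 [0.591  0.2111 0.    ]]
[[ 0.5226 -0.2035  0.029 ]
 [ 0.4264 -0.2016  0.029 ]
 [ 0.4288 -0.2823  0.029 ]]
[[ 0.594 -0.117  0.003]
 [ 0.61  -0.355  0.003]
 [ 0.374 -0.371  0.003]
 [ 0.356 -0.132  0.003]]
[[0.593 0.456 0.03 ]
 [0.609 0.335 0.03 ]
 [0.438 0.31  0.03 ]
 [0.426 0.428 0.03 ]]
```

Emit:
servo_tool --commands '[{"xyz":[25,-30,5],"turn":[0,0,-5]},{"xyz":[50,-55,10],"turn":[0,0,-10]},{"xyz":[75,-80,15],"turn":[0,0,-15]},{"xyz":[100,-110,20],"turn":[0,0,-20]},{"xyz":[125,-135,20],"turn":[0,0,-25]},{"xyz":[150,-165,20],"turn":[0,0,-30]},{"xyz":[175,-190,20],"turn":[0,0,-35]},{"xyz":[200,-220,20],"turn":[0,0,-40]}]'

```text
schema error: expected keys xyz, turn, hand
```

Emit:
servo_tool --commands '[{"xyz":[25,-30,0],"turn":[0,0,-5]},{"xyz":[50,-55,0],"turn":[0,0,-10]},{"xyz":[75,-80,0],"turn":[0,0,-15]},{"xyz":[100,-110,0],"turn":[0,0,-20]},{"xyz":[125,-135,0],"turn":[0,0,-26]},{"xyz":[150,-165,0],"turn":[0,0,-32]},{"xyz":[175,-190,0],"turn":[0,0,-38]},{"xyz":[200,-200,0],"turn":[0,0,-43]}]'

```text
schema error: expected keys xyz, turn, hand
```

Emit:
servo_tool --commands '[{"xyz":[25,-30,5],"turn":[0,0,-5],"hand":1},{"xyz":[50,-55,10],"turn":[0,0,-10],"hand":1},{"xyz":[75,-80,15],"turn":[0,0,-15],"hand":1},{"xyz":[100,-110,20],"turn":[0,0,-20],"hand":1},{"xyz":[125,-135,20],"turn":[0,0,-25],"hand":1},{"xyz":[150,-165,20],"turn":[0,0,-30],"hand":1},{"xyz":[175,-190,20],"turn":[0,0,-35],"hand":1},{"xyz":[200,-220,20],"turn":[0,0,-40],"hand":1}]'

```text
time_s: 2.22
ee_pos: [0.3463, 0.3868, 0.2516]
tcp_rot: [[0.592, 0.001, 0.806], [-0.806, 0.001, 0.592], [-0.0, -1.0, 0.001]]
wrist_force: [1.3, -0.2, -0.4]
grip_width: 0.0854
```

Emit:
servo_tool --commands '[{"xyz":[25,-30,0],"turn":[0,0,-5],"hand":1},{"xyz":[50,-55,0],"turn":[0,0,-10],"hand":1},{"xyz":[75,-80,0],"turn":[0,0,-15],"hand":1},{"xyz":[100,-110,0],"turn":[0,0,-20],"hand":1},{"xyz":[125,-135,0],"turn":[0,0,-26],"hand":1},{"xyz":[150,-165,0],"turn":[0,0,-32],"hand":1},{"xyz":[175,-190,0],"turn":[0,0,-38],"hand":1},{"xyz":[200,-200,0],"turn":[0,0,-43],"hand":1}]'

```text
time_s: 2.88
ee_pos: [0.5477, 0.1835, 0.2519]
tcp_rot: [[-0.124, 0.002, 0.992], [-0.992, -0.001, -0.124], [0.001, -1.0, 0.002]]
wrist_force: [0.5, 1.0, -0.1]
grip_width: 0.0856
```

```bash
python3 - <<'E'
from h import *
save('wrist','w1')
K,R,t=cal('wrist');print(-R.T@t)
p=np.load('tester.npy'); print(proj('wrist',T(p,[[.05,y,.061] for y in(-.105,-.035,.035,.105)])).round(1))
print(arm.state()['qpos'])
E
```

```text
[0.56081302 0.26236579 0.39418758]
[[281.1 302.4]
 [282.  253.3]
 [282.9 198. ]
 [284.  135.4]]
[10.59538804  5.68906691 93.06518627 -0.13099336 81.01339897 18.1087251 ]
```

View pics/w1.png

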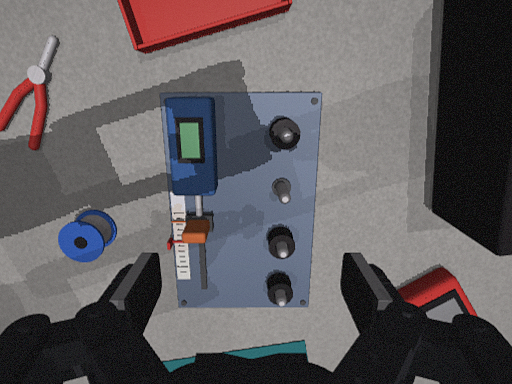

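```bash
python3 - <<'E'
import cv2
a=cv2.imread('pics/w1.png')[85:315,155:330]
cv2.imwrite('pics/w1z.png',cv2.resize(a[:125],None,fx=4.5,fy=4.5,interpolation=cv2.INTER_CUBIC))
cv2.imwrite('pics/w1y.png',cv2.resize(a[105:],None,fx=4.5,fy=4.5,interpolation=cv2.INTER_CUBIC))
E
```

```text
(no output)
```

View pics/w1z.png

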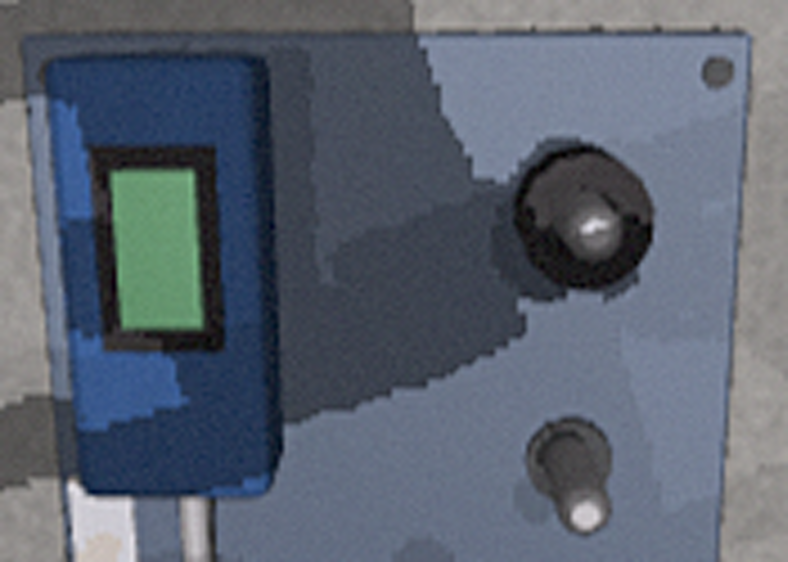

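View pics/w1y.png

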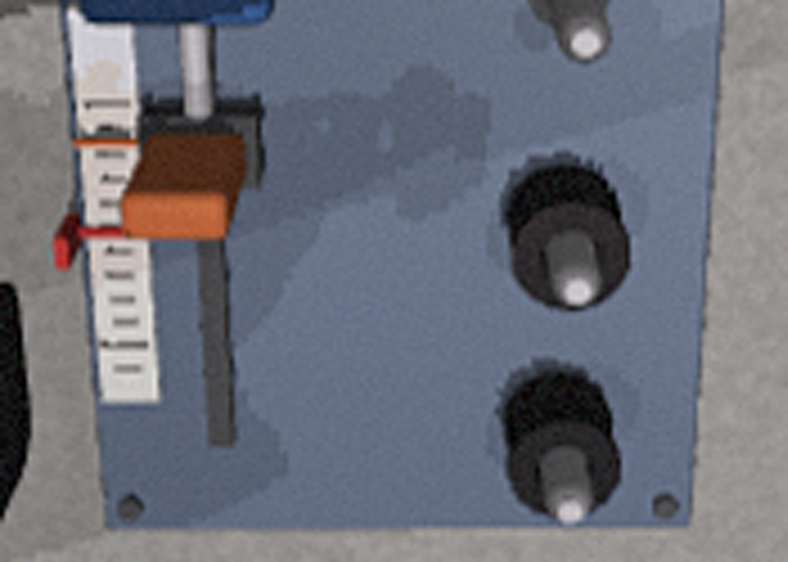

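```bash
python3 - <<'E'
from h import *
tip=np.array([[281.9,303.1],[283.7,254.7],[285.4,199.2],[287.7,135.9]])
cor=np.array([[159.9,92.8],[321.2,93],[308.3,306.2],[178.8,307.1]])
Lc=[[-.095,.15,.012],[.095,.15,.012],[.095,-.15,.012],[-.095,-.15,.012]]
Ls=[[.05,y,.061] for y in (-.105,-.035,.035,.105)]
for w in (1,0):
    f=lambda p:np.r_[(proj('wrist',T(p,Ls))-tip).ravel(),w*(proj('wrist',T(p,Lc))-cor).ravel()]
    o=least_squares(f,[.52,.128,-.1],loss='soft_l1');print(o.x.round(4),np.degrees(o.x[2]),f(o.x).reshape(-1,2).round(1).tolist())
    print(T(o.x,Ls).round(4))
    if w: p=o.x
np.save('tester.npy',p)
inv=lambda P:np.array([[np.cos(p[2]),np.sin(p[2])],[-np.sin(p[2]),np.cos(p[2])]])@(P[:2]-p[:2])
for n,px,z in [('pointer',(178.3,221.8),.014),('mark',(178.3,241.8),.014)]:
    P=back('wrist',px,z)[0]; print(n,P.round(4),inv(P).round(4))
# handle top centre zoom (180,170)->top z=.068
P=back('wrist',(191/4.5+155,166/4.5+190),.068)[0];print('handle top',P,inv(P))
E
```

```text
[ 0.5316  0.1114 -0.1279] -7.330248407755636 [[0.1, 0.3], [-0.1, -0.3], [0.1, 0.1], [-0.2, 0.9], [-1.2, -0.7], [1.5, -1.6], [0.3, 1.0], [-0.3, 0.9]]
[[0.5678 0.0009 0.061 ]
 [0.5767 0.0703 0.061 ]
 [0.5856 0.1397 0.061 ]
 [0.5946 0.2092 0.061 ]]
[ 0.5316  0.1118 -0.1291] -7.397871921864787 [[0.0, 0.1], [-0.1, -0.6], [0.1, -0.2], [-0.0, 0.6], [-0.0, -0.0], [0.0, -0.0], [0.0, 0.0], [-0.0, 0.0]]
[[0.5677 0.0012 0.061 ]
 [0.5767 0.0706 0.061 ]
 [0.5857 0.14   0.061 ]
 [0.5947 0.2095 0.061 ]]
pointer [0.4463 0.1098 0.014 ] [-0.0843 -0.0124]
mark [0.4404 0.0811 0.014 ] [-0.0866 -0.0416]
handle top [0.48282488 0.12245059 0.068     ] [-0.04975346  0.00474591]
```

Emit:
servo_tool --commands '[{"xyz":[24,13,0],"turn":[0,0,0],"hand":1},{"xyz":[46.8,25.8,0],"turn":[0,0,0],"hand":1},{"xyz":[46.8,25.8,-40],"turn":[0,0,0],"hand":1},{"xyz":[46.8,25.8,-80],"turn":[0,0,0],"hand":1},{"xyz":[46.8,25.8,-120],"turn":[0,0,0],"hand":1},{"xyz":[46.8,25.8,-150],"turn":[0,0,0],"hand":1},{"xyz":[46.8,25.8,-165],"turn":[0,0,0],"hand":1},{"xyz":[46.8,25.8,-165],"turn":[0,0,0],"hand":1}]'

```text
time_s: 3.6
ee_pos: [0.5942, 0.2075, 0.081]
tcp_rot: [[-0.13, -0.005, 0.992], [-0.992, -0.003, -0.13], [0.004, -1.0, -0.004]]
wrist_force: [-1.4, -0.3, -0.2]
grip_width: 0.0858
```

```bash
python3 - <<'E'
from h import *
save('wrist','w2')
p=np.load('tester.npy'); print(proj('wrist',T(p,[[.05,y,.061] for y in(-.105,-.035,.035,.105)])).round(1))
s=arm.state();print(s['ee_pos'],s['tcp_rot'])
E
```

```text
[[250.  473.4]
 [249.6 408.9]
 [249.1 330.5]
 [248.6 232.9]]
[0.59614138 0.20790362 0.08408586] [[-1.29942385e-01 -6.74577725e-04  9.91521317e-01]
 [-9.91518216e-01 -2.50330265e-03 -1.29943682e-01]
 [ 2.56973506e-03 -9.99996639e-01 -3.43570986e-04]]
```

View pics/w2.png

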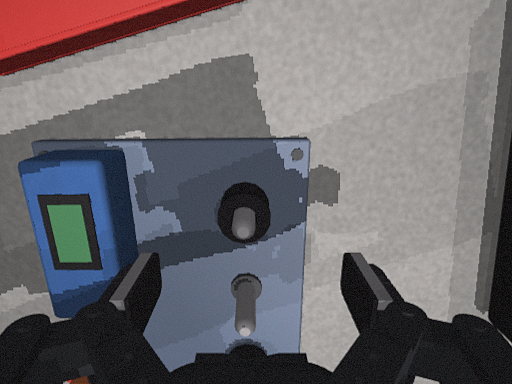

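Emit:
servo_tool --commands '[{"xyz":[0,0,0],"turn":[0,0,0],"hand":1},{"xyz":[0,0,0],"turn":[0,0,0],"hand":1}]'

```text
time_s: 3.82
ee_pos: [0.5973, 0.2083, 0.0861]
tcp_rot: [[-0.13, 0.002, 0.992], [-0.992, -0.002, -0.13], [0.002, -1.0, 0.002]]
wrist_force: [0.6, -0.1, -0.3]
grip_width: 0.0854
```

```bash
python3 - <<'E'
from h import *
s=arm.state();print(s['ee_pos'],s['tcp_rot'])
p=np.load('tester.npy'); print(proj('wrist',T(p,[[.05,y,.061] for y in(-.105,-.035,.035,.105)])).round(1))
save('wrist','w3')
s=arm.state();print(s['ee_pos'],s['tcp_rot'])
print(proj('wrist',T(p,[[.05,y,.061] for y in(-.105,-.035,.035,.105)])).round(1))
a=cv2.imread('pics/w3.png')[130:360,130:330]
cv2.imwrite('pics/w3z.png',cv2.resize(a,None,fx=2.5,fy=2.5,interpolation=cv2.INTER_CUBIC))
E
```

```text
[0.59732506 0.20833963 0.08609618] [[-0.12961468  0.0020839   0.99156225]
 [-0.99156318 -0.00186792 -0.12961088]
 [ 0.00158207 -0.99999608  0.00230843]]
[[248.4 471.3]
 [247.9 407.1]
 [247.3 329.1]
 [246.6 232.3]]
[0.59751309 0.20832952 0.08632682] [[-0.12968417  0.00266352  0.99155177]
 [-0.99155436 -0.00176004 -0.12967978]
 [ 0.00139977 -0.9999949   0.00286927]]
[[248.2 471. ]
 [247.7 406.8]
 [247.  328.9]
 [246.3 232.2]]
```

View pics/w3z.png

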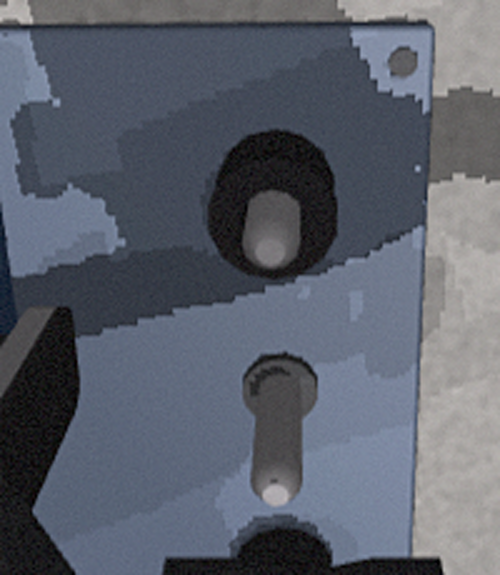

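```bash
python3 - <<'E'
from h import *
s=arm.state();e=s['ee_pos'];Rt=s['tcp_rot']
for a in (-.0427,.0427):
    for h in (-.013,-.013-.019):
      for x in (-.011,.011): print(a,h,x,proj('wrist',e+Rt@[x,h,a]).round(1))
print(s['qpos'],s['joint_vel'])
k=get_calibration('wrist');print(k)
E
```

```text
-0.0427 -0.013 -0.011 [[159.3 247.5]]
-0.0427 -0.013 0.011 [[163.5 288.2]]
-0.0427 -0.032 -0.011 [[146.3 270.1]]
-0.0427 -0.032 0.011 [[151.7 315.1]]
0.0427 -0.013 -0.011 [[344.3 247.4]]
0.0427 -0.013 0.011 [[340.  288.1]]
0.0427 -0.032 -0.011 [[357.6 269.9]]
0.0427 -0.032 0.011 [[352.1 314.9]]
[12.15593696 21.39874511 93.01610105 -0.14370036 65.45726978 19.66671447] [-0.05205735 -0.20033588 -0.0426662  -0.02207495 -0.1647705   0.06429731]
{'K': array([[313.91172783,   0.        , 250.68783863],
       [  0.        , 313.91172783, 192.98511939],
       [  0.        ,   0.        ,   1.        ]]), 'rvec': array([-2.81430799,  0.18513079,  0.02589348]), 'tvec': array([-0.56494568,  0.27466915,  0.33101639])}
```

View pics/w3.png

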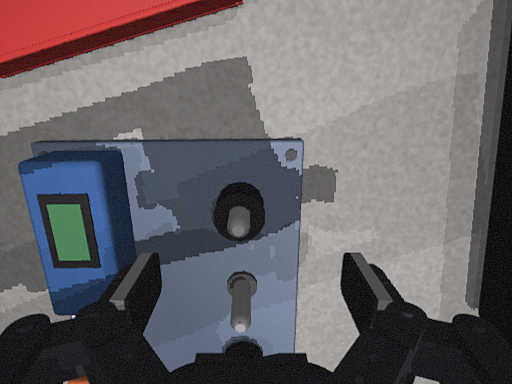

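Emit:
servo_tool --commands '[{"xyz":[-10,0,30],"turn":[0,0,0],"hand":1},{"xyz":[-20,0,65],"turn":[0,0,0],"hand":1},{"xyz":[-30,0,100],"turn":[0,0,0],"hand":1},{"xyz":[-40,0,130],"turn":[0,0,0],"hand":1},{"xyz":[-40,0,130],"turn":[0,0,0],"hand":1},{"xyz":[-40,0,130],"turn":[0,0,0],"hand":1},{"xyz":[-40,0,130],"turn":[0,0,0],"hand":1},{"xyz":[-40,0,130],"turn":[0,0,0],"hand":1}]'

```text
time_s: 4.53
ee_pos: [0.5571, 0.2082, 0.2156]
tcp_rot: [[-0.13, 0.002, 0.992], [-0.992, -0.002, -0.13], [0.002, -1.0, 0.002]]
wrist_force: [0.1, -0.4, 0.1]
grip_width: 0.0856
```

```bash
python3 - <<'E'
from h import *
import json
s=arm.state();print(s['ee_pos'],s['joint_vel'].round(2))
k=cal('wrist'); np.savez('w4cal.npz',K=k[0],R=k[1],t=k[2])
save('wrist','w4')
s=arm.state();print(s['ee_pos']); k2=cal('wrist'); print(k[2]-k2[2])
a=cv2.imread('pics/w4.png')[85:360,155:330]
cv2.imwrite('pics/w4z.png',cv2.resize(a[:130],None,fx=4.5,fy=4.5,interpolation=cv2.INTER_CUBIC))
cv2.imwrite('pics/w4y.png',cv2.resize(a[120:],None,fx=3.7,fy=3.7,interpolation=cv2.INTER_CUBIC))
E
```

```text
[0.55711258 0.20817722 0.21557345] [-0.01  1.26  0.55  0.12 -0.03 -0.02]
[0.55693314 0.20809049 0.21501255]
[-3.84949872e-04  1.35006274e-04  9.99156189e-06]
```

View pics/w4.png

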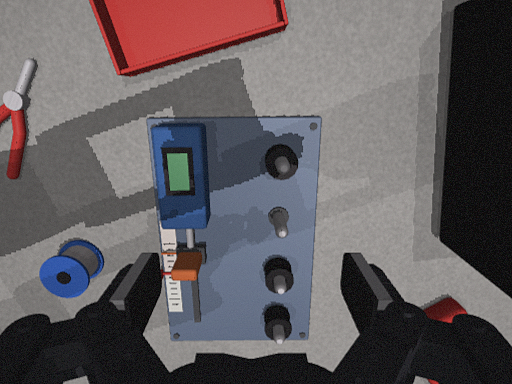

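View pics/w4z.png

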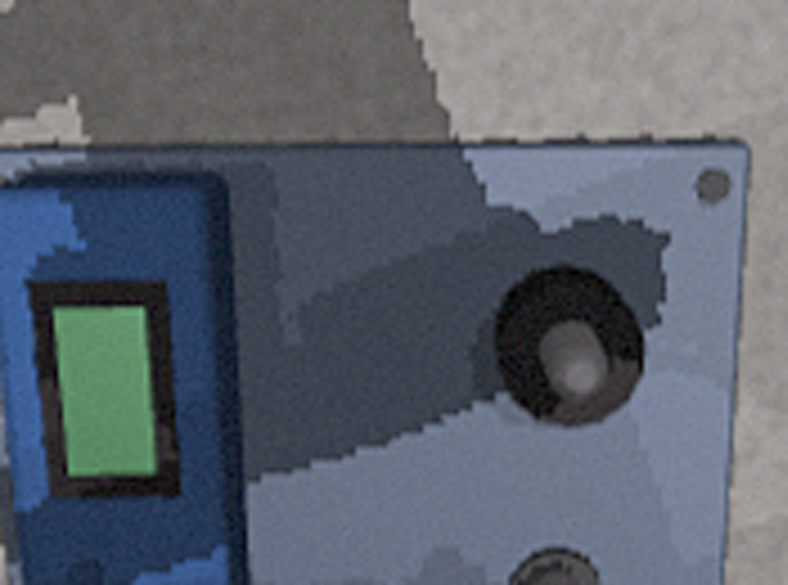

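View pics/w4y.png

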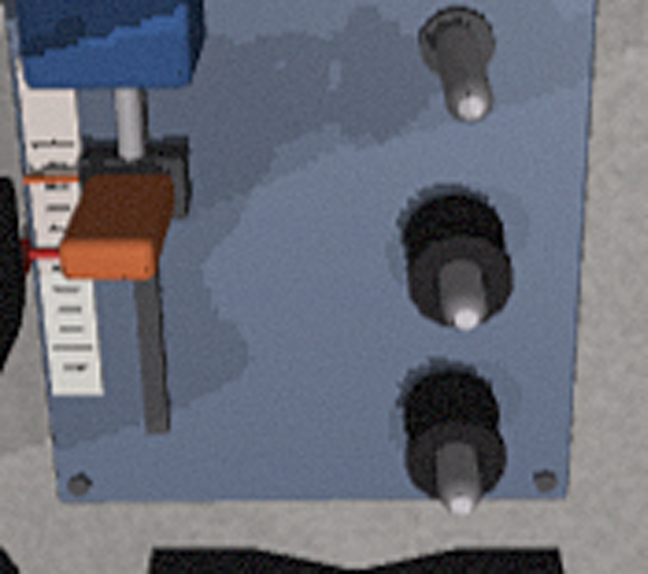

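```bash
cat > fit.py <<'E'
from h import *
def projc(c,P):
    q=(c['K']@(c['R']@np.atleast_2d(P).T+c['t'][:,None])).T; return q[:,:2]/q[:,2:]
def backc(c,px,z):
    R,t=c['R'],c['t']; px=np.atleast_2d(np.array(px,float))
    d=(R.T@np.linalg.inv(c['K'])@np.c_[px,np.ones(len(px))].T).T; o=-R.T@t
    return o+d*((z-o[2])/d[:,2:3])
def inv(p,P): return np.array([[np.cos(p[2]),np.sin(p[2])],[-np.sin(p[2]),np.cos(p[2])]])@(P[:2]-p[:2])
E
python3 - <<'E'
from fit import *
c=np.load('w4cal.npz')
tip=np.array([[279.3,340.9],[281.2,290.9],[282.6,233.1],[284.6,168.1]])
cor=np.array([[149,117],[321.2,117.9],[308.2,339.6],[171.2,339.9]])
Lc=[[-.095,.15,.012],[.095,.15,.012],[.095,-.15,.012],[-.095,-.15,.012]]
Ls=[[.05,y,.061] for y in (-.105,-.035,.035,.105)]
for w in (1,0):
    f=lambda p:np.r_[(projc(c,T(p,Ls))-tip).ravel(),w*(projc(c,T(p,Lc))-cor).ravel()]
    o=least_squares(f,[.52,.128,-.1],loss='soft_l1');print(o.x.round(4),np.degrees(o.x[2]),f(o.x).reshape(-1,2).round(1).tolist())
    print(T(o.x,Ls).round(4))
    if w:p=o.x
# w3 check: tips
print('w3',back('wrist',[0,0],.06)[0][:0])
E
```

```text
[ 0.5279  0.1129 -0.1264] -7.241986964463897 [[0.2, 0.1], [-0.1, -0.2], [0.2, 0.5], [0.2, 0.2], [-2.6, 0.2], [1.9, -1.6], [0.0, 0.1], [-0.9, 0.5]]
[[0.5642 0.0024 0.061 ]
 [0.5731 0.0718 0.061 ]
 [0.5819 0.1413 0.061 ]
 [0.5907 0.2107 0.061 ]]
[ 0.5277  0.113  -0.126 ] -7.218037637402534 [[0.1, -0.1], [-0.2, -0.3], [0.1, 0.4], [0.0, -0.0], [-0.0, 0.0], [0.0, -0.0], [-0.0, 0.0], [-0.0, 0.0]]
[[0.5641 0.0026 0.061 ]
 [0.5729 0.072  0.061 ]
 [0.5817 0.1415 0.061 ]
 [0.5905 0.2109 0.061 ]]
w3 []
```

```bash
python3 -c "
import numpy as np;np.save('tester.npy',[.5278,.1130,-.1262])"
```

Emit:
servo_tool --commands '[{"xyz":[30,2.5,-10],"turn":[0,0,0],"hand":1},{"xyz":[33.5,2.8,-40],"turn":[0,0,0],"hand":1},{"xyz":[33.5,2.8,-75],"turn":[0,0,0],"hand":1},{"xyz":[33.5,2.8,-110],"turn":[0,0,0],"hand":1},{"xyz":[33.5,2.8,-125],"turn":[0,0,0],"hand":1},{"xyz":[33.5,2.8,-125],"turn":[0,0,0],"hand":1},{"xyz":[33.5,2.8,-125],"turn":[0,0,0],"hand":1},{"xyz":[33.5,2.8,-125],"turn":[0,0,0],"hand":1}]'

```text
time_s: 5.25
ee_pos: [0.5913, 0.211, 0.091]
tcp_rot: [[-0.13, 0.002, 0.992], [-0.992, -0.002, -0.13], [0.002, -1.0, 0.002]]
wrist_force: [-0.1, 0.3, -0.1]
grip_width: 0.0858
```

```bash
cat > chk.py <<'E'
import sys
from fit import *
s=arm.state(); k=cal('wrist'); c=dict(K=k[0],R=k[1],t=k[2])
p=np.load('tester.npy')
e=s['ee_pos'];print(e.round(4),'yaw',np.degrees(np.arctan2(s['tcp_rot'][1,2],s['tcp_rot'][0,2])).round(2))
print(projc(c,T(p,[[.05,y,.061] for y in(-.105,-.035,.035,.105)])).round(1).tolist())
print('tcp axis px at z.061',projc(c,[[e[0],e[1],.061]]).round(1))
n=sys.argv[1]
im=save('wrist',n); np.savez(n+'cal.npz',**c)
E
python3 chk.py w5
```

```text
[0.5913 0.211  0.091 ] yaw -7.46
[[251.7, 464.9], [251.3, 401.4], [250.9, 324.6], [250.3, 229.9]]
tcp axis px at z.061 [[251.4 229.5]]
```

View pics/w5.png

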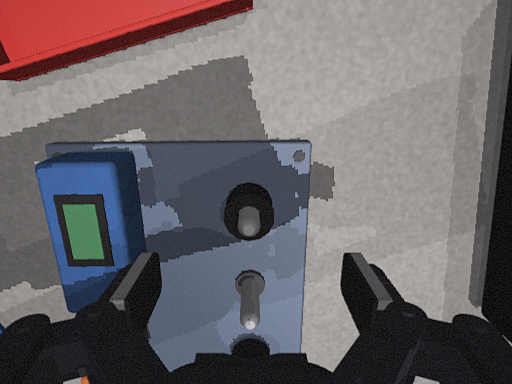

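Emit:
servo_tool --commands '[{"xyz":[-1,-0.3,-35],"turn":[0,0,0],"hand":1},{"xyz":[-1,-0.3,-65],"turn":[0,0,0],"hand":1},{"xyz":[-1,-0.3,-72],"turn":[0,0,0],"hand":1},{"xyz":[-1,-0.3,-72],"turn":[0,0,0],"hand":0},{"xyz":[-1,-0.3,-72],"turn":[0,0,0],"hand":-1},{"xyz":[-1,-0.3,-72],"turn":[0,0,0],"hand":-1},{"xyz":[-1,-0.3,-72],"turn":[0,0,0],"hand":-1},{"xyz":[-1,-0.3,-72],"turn":[0,0,0],"hand":-1}]'

```text
time_s: 5.97
ee_pos: [0.5917, 0.2115, 0.0228]
tcp_rot: [[-0.13, 0.005, 0.992], [-0.992, -0.001, -0.13], [0.0, -1.0, 0.005]]
wrist_force: [-5.9, 0.8, 7.4]
grip_width: 0.0314
```

Emit:
servo_tool --commands '[{"xyz":[0,0,0],"turn":[0,0,0],"hand":-1},{"xyz":[0,0,0],"turn":[0,0,0],"hand":-1},{"xyz":[0,0,0],"turn":[0,0,0],"hand":-1},{"xyz":[0,0,0],"turn":[0,0,0],"hand":-1}]'

```text
time_s: 6.3
ee_pos: [0.5916, 0.2116, 0.0231]
tcp_rot: [[-0.13, 0.005, 0.992], [-0.992, -0.001, -0.13], [-0.0, -1.0, 0.005]]
wrist_force: [-2.5, -0.6, 1.5]
grip_width: 0.0318
```

Emit:
servo_tool --commands '[{"xyz":[0,0,15],"turn":[0,0,0],"hand":-1},{"xyz":[0,0,35],"turn":[0,0,0],"hand":-1},{"xyz":[0,0,60],"turn":[0,0,0],"hand":-1},{"xyz":[0,0,90],"turn":[0,0,0],"hand":-1},{"xyz":[0,0,90],"turn":[0,0,0],"hand":-1}]'

```text
time_s: 6.72
ee_pos: [0.5966, 0.2126, 0.1204]
tcp_rot: [[-0.13, 0.017, 0.991], [-0.992, 0.002, -0.13], [-0.004, -1.0, 0.017]]
wrist_force: [0.8, -0.4, 1.2]
grip_width: 0.0316
```

```bash
python3 chk.py w6; python3 -c "
from h import *; save('scene','s6')"
```

```text
[0.5966 0.2126 0.1204] yaw -7.45
[[244.9, 431.3], [244.0, 371.2], [243.0, 300.3], [241.8, 215.1]]
tcp axis px at z.061 [[250.  211.8]]
```

View pics/w6.png

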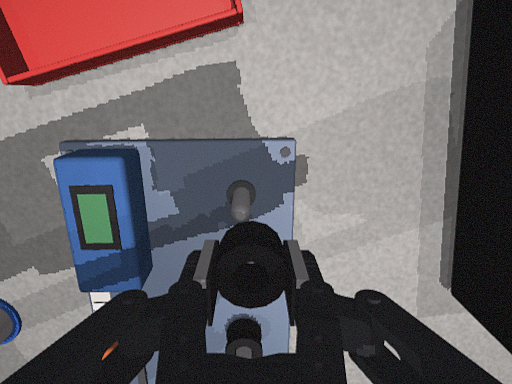

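View pics/s6.png

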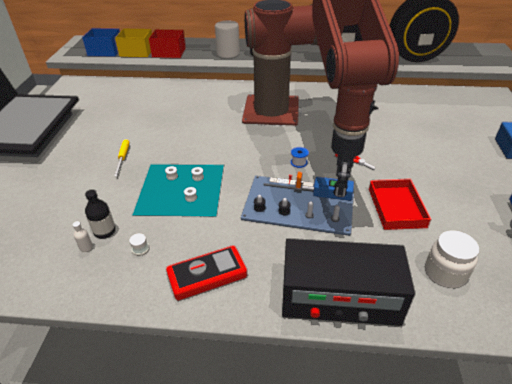

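Emit:
servo_tool --commands '[{"xyz":[-8,25,5],"turn":[0,1,0],"hand":-1},{"xyz":[-20,55,10],"turn":[0,1,0],"hand":-1},{"xyz":[-35,95,10],"turn":[0,1,0],"hand":-1},{"xyz":[-50,135,10],"turn":[0,1,0],"hand":-1},{"xyz":[-65,170,10],"turn":[0,1,0],"hand":-1},{"xyz":[-75,200,10],"turn":[0,1,0],"hand":-1},{"xyz":[-75,209,10],"turn":[0,1,0],"hand":-1},{"xyz":[-75,209,10],"turn":[0,1,0],"hand":-1}]'

```text
time_s: 7.48
ee_pos: [0.5171, 0.4229, 0.1235]
tcp_rot: [[-0.126, -0.009, 0.992], [-0.992, -0.0, -0.126], [0.001, -1.0, -0.009]]
wrist_force: [-0.5, 0.1, -0.5]
grip_width: 0.0318
```

Emit:
servo_tool --commands '[{"xyz":[0,0,0],"turn":[0,0,0],"hand":-1},{"xyz":[0,0,0],"turn":[0,0,0],"hand":-1}]'

```text
time_s: 7.65
ee_pos: [0.5171, 0.4215, 0.122]
tcp_rot: [[-0.127, -0.01, 0.992], [-0.992, -0.002, -0.127], [0.003, -1.0, -0.01]]
wrist_force: [-0.4, -0.2, -1.7]
grip_width: 0.0319
```

```bash
python3 chk.py w7
```

```text
[0.5171 0.4215 0.122 ] yaw -7.29
[[342.2, 554.8], [348.4, 515.5], [355.4, 470.4], [363.5, 418.2]]
tcp axis px at z.061 [[252.3 210.4]]
```

View pics/w7.png

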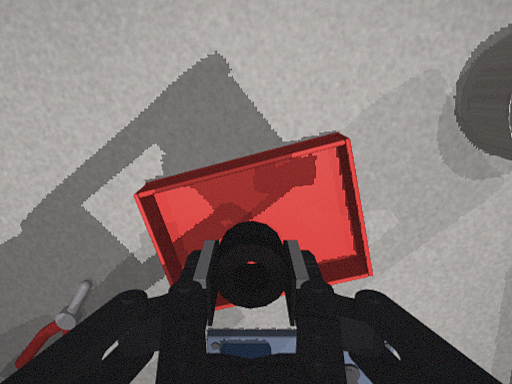

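```bash
python3 - <<'E'
from fit import *
c=np.load('w7cal.npz')
print(backc(c,[[135,193],[349,138],[372,275],[165,283]],.035).round(3))
E
```

```text
[[0.427 0.437 0.035]
 [0.592 0.459 0.035]
 [0.608 0.341 0.035]
 [0.433 0.354 0.035]]
```

Emit:
servo_tool --commands '[{"xyz":[3,2,-35],"turn":[0,-0.5,0],"hand":-1},{"xyz":[3,2,-70],"turn":[0,-0.5,0],"hand":-1},{"xyz":[3,2,-97],"turn":[0,-0.5,0],"hand":-1},{"xyz":[3,2,-100],"turn":[0,-0.5,0],"hand":-1},{"xyz":[3,2,-100],"turn":[0,-0.5,0],"hand":0.1},{"xyz":[3,2,-100],"turn":[0,-0.5,0],"hand":0.1},{"xyz":[3,2,-100],"turn":[0,-0.5,0],"hand":0.1},{"xyz":[3,2,-80],"turn":[0,-0.5,0],"hand":0.1}]'

```text
time_s: 8.37
ee_pos: [0.5195, 0.4222, 0.0412]
tcp_rot: [[-0.128, -0.004, 0.992], [-0.992, -0.003, -0.128], [0.004, -1.0, -0.003]]
wrist_force: [-0.8, 0.5, -1.2]
grip_width: 0.0468
```

Emit:
servo_tool --commands '[{"xyz":[0,0,35],"turn":[0,0,0],"hand":0.1},{"xyz":[0,0,75],"turn":[0,0,0],"hand":0.5},{"xyz":[0,0,85],"turn":[0,0,0],"hand":1},{"xyz":[0,0,85],"turn":[0,0,0],"hand":1}]'

```text
time_s: 8.7
ee_pos: [0.5238, 0.425, 0.1354]
tcp_rot: [[-0.128, 0.009, 0.992], [-0.992, 0.005, -0.128], [-0.006, -1.0, 0.008]]
wrist_force: [0.1, -0.1, 0.5]
grip_width: 0.0806
```

```bash
python3 chk.py w8; python3 - <<'E'
from fit import *
print(T(np.load('tester.npy'),[[.05,y,.061] for y in(-.105,-.035,.035,.105)]).round(4), arm.state()['tcp_rot'].round(3))
E
```

```text
[0.5238 0.425  0.1354] yaw -7.35
[[332.9, 543.0], [338.0, 503.7], [343.7, 459.0], [350.3, 407.7]]
tcp axis px at z.061 [[250.6 204.4]]
[[0.5642 0.0025 0.061 ]
 [0.573  0.072  0.061 ]
 [0.5818 0.1414 0.061 ]
 [0.5906 0.2109 0.061 ]] [[-0.128  0.005  0.992]
 [-0.992  0.002 -0.128]
 [-0.002 -1.     0.004]]
```

View pics/w8.png

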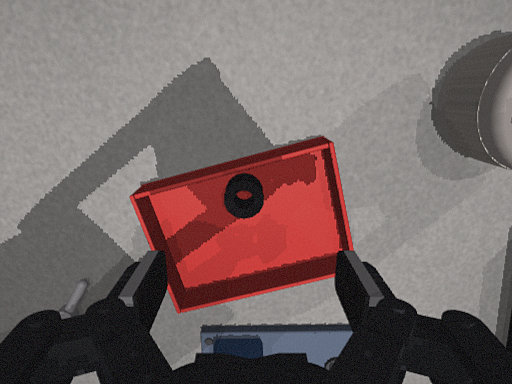

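Emit:
servo_tool --commands '[{"xyz":[4,-30,0],"turn":[0,0,0],"hand":1},{"xyz":[9,-70,0],"turn":[0,0,0],"hand":1},{"xyz":[15,-110,0],"turn":[0,0,0],"hand":1},{"xyz":[20,-150,0],"turn":[0,0,0],"hand":1},{"xyz":[26,-190,0],"turn":[0,0,0],"hand":1},{"xyz":[32,-230,0],"turn":[0,0,0],"hand":1},{"xyz":[38,-270,0],"turn":[0,0,0],"hand":1},{"xyz":[44,-305,0],"turn":[0,0,0],"hand":1}]'

```text
time_s: 9.42
ee_pos: [0.5657, 0.1165, 0.1315]
tcp_rot: [[-0.128, 0.004, 0.992], [-0.992, 0.001, -0.128], [-0.002, -1.0, 0.004]]
wrist_force: [0.3, 0.2, -0.2]
grip_width: 0.0855
```

```bash
python3 -c "
from h import *
print(arm.state()['ee_pos'])"
```

```text
[0.56572613 0.11646775 0.13153132]
```

Target (.573,.072); settle at z≈.09.

Emit:
servo_tool --commands '[{"xyz":[5,-30,-5],"turn":[0,0,0],"hand":1},{"xyz":[7,-43,-25],"turn":[0,0,0],"hand":1},{"xyz":[7,-44.5,-40],"turn":[0,0,0],"hand":1},{"xyz":[7,-44.5,-40],"turn":[0,0,0],"hand":1},{"xyz":[7,-44.5,-40],"turn":[0,0,0],"hand":1},{"xyz":[7,-44.5,-40],"turn":[0,0,0],"hand":1}]'

```text
time_s: 9.92
ee_pos: [0.5729, 0.0725, 0.092]
tcp_rot: [[-0.128, 0.004, 0.992], [-0.992, 0.002, -0.128], [-0.002, -1.0, 0.004]]
wrist_force: [0.3, 0.8, 1.3]
grip_width: 0.0857
```

```bash
python3 chk.py w9
```

```text
[0.5729 0.0725 0.092 ] yaw -7.34
[[251.8, 324.2], [251.6, 229.6], [251.4, 110.5], [251.0, -44.3]]
tcp axis px at z.061 [[251.3 228.9]]
```

View pics/w9.png

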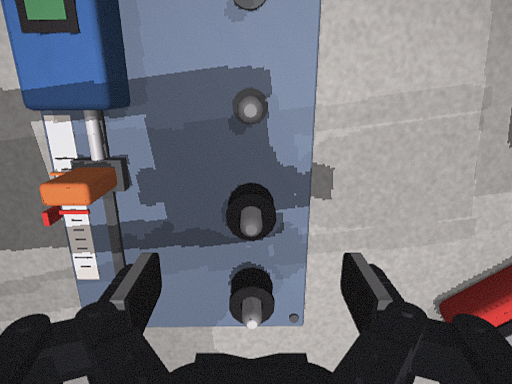

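Emit:
servo_tool --commands '[{"xyz":[-0.5,-0.5,-35],"turn":[0,0,0],"hand":1},{"xyz":[-0.5,-0.5,-62],"turn":[0,0,0],"hand":1},{"xyz":[-0.5,-0.5,-70],"turn":[0,0,0],"hand":1},{"xyz":[-0.5,-0.5,-70],"turn":[0,0,0],"hand":0},{"xyz":[-0.5,-0.5,-70],"turn":[0,0,0],"hand":-1},{"xyz":[-0.5,-0.5,-70],"turn":[0,0,0],"hand":-1},{"xyz":[-0.5,-0.5,-70],"turn":[0,0,0],"hand":-1},{"xyz":[-0.5,-0.5,-70],"turn":[0,0,0],"hand":-1}]'

```text
time_s: 10.63
ee_pos: [0.5746, 0.0723, 0.0251]
tcp_rot: [[-0.127, 0.009, 0.992], [-0.992, 0.002, -0.127], [-0.003, -1.0, 0.009]]
wrist_force: [-1.3, -0.2, 4.2]
grip_width: 0.0312
```

Emit:
servo_tool --commands '[{"xyz":[0,0,0],"turn":[0,0,0],"hand":-1},{"xyz":[0,0,15],"turn":[0,0,0],"hand":-1},{"xyz":[0,0,35],"turn":[0,0,0],"hand":-1},{"xyz":[0,0,60],"turn":[0,0,0],"hand":-1},{"xyz":[0,0,90],"turn":[0,0,0],"hand":-1},{"xyz":[0,0,100],"turn":[0,0,0],"hand":-1}]'

```text
time_s: 11.13
ee_pos: [0.5776, 0.0722, 0.1306]
tcp_rot: [[-0.127, 0.017, 0.992], [-0.992, 0.002, -0.127], [-0.004, -1.0, 0.016]]
wrist_force: [0.9, 0.1, 0.4]
grip_width: 0.0318
```

Emit:
servo_tool --commands '[{"xyz":[-5,30,5],"turn":[0,0.8,0],"hand":-1},{"xyz":[-14,70,5],"turn":[0,0.8,0],"hand":-1},{"xyz":[-24,110,5],"turn":[0,0.8,0],"hand":-1},{"xyz":[-33,150,5],"turn":[0,0.8,0],"hand":-1},{"xyz":[-42,190,5],"turn":[0,0.8,0],"hand":-1},{"xyz":[-51,230,5],"turn":[0,0.8,0],"hand":-1},{"xyz":[-60,270,5],"turn":[0,0.8,0],"hand":-1},{"xyz":[-68,305,5],"turn":[0,0.8,0],"hand":-1}]'

```text
time_s: 11.8
ee_pos: [0.5087, 0.3798, 0.1357]
tcp_rot: [[-0.127, 0.003, 0.992], [-0.992, 0.002, -0.127], [-0.003, -1.0, 0.003]]
wrist_force: [1.7, -1.3, -0.3]
grip_width: 0.0315
```

Emit:
servo_tool --commands '[{"xyz":[0,5,-5],"turn":[0,0,0],"hand":-1},{"xyz":[0,6,-5],"turn":[0,0,0],"hand":-1},{"xyz":[0,6,-5],"turn":[0,0,0],"hand":-1}]'

```text
time_s: 12.05
ee_pos: [0.5083, 0.3855, 0.13]
tcp_rot: [[-0.125, 0.003, 0.992], [-0.992, 0.001, -0.125], [-0.001, -1.0, 0.002]]
wrist_force: [0.3, 0.3, -1.2]
grip_width: 0.0318
```

Emit:
servo_tool --commands '[{"xyz":[0,-2,-35],"turn":[0,0,0],"hand":-1},{"xyz":[0,-2,-75],"turn":[0,0,0],"hand":-1},{"xyz":[0,-2,-104],"turn":[0,0,0],"hand":-1},{"xyz":[0,-2,-106],"turn":[0,0,0],"hand":-1},{"xyz":[0,-2,-106],"turn":[0,0,0],"hand":0.1},{"xyz":[0,-2,-106],"turn":[0,0,0],"hand":0.1},{"xyz":[0,-2,-106],"turn":[0,0,0],"hand":0.1},{"xyz":[0,-2,-86],"turn":[0,0,0],"hand":0.1}]'

```text
time_s: 12.72
ee_pos: [0.5076, 0.3825, 0.0432]
tcp_rot: [[-0.126, 0.001, 0.992], [-0.992, -0.0, -0.126], [0.0, -1.0, 0.001]]
wrist_force: [0.3, -0.7, -0.2]
grip_width: 0.047
```

Emit:
servo_tool --commands '[{"xyz":[0,0,35],"turn":[0,0,0],"hand":0.1},{"xyz":[0,0,75],"turn":[0,0,0],"hand":0.5},{"xyz":[0,0,85],"turn":[0,0,0],"hand":1},{"xyz":[0,0,85],"turn":[0,0,0],"hand":1}]'

```text
time_s: 13.05
ee_pos: [0.5121, 0.3849, 0.1371]
tcp_rot: [[-0.126, 0.013, 0.992], [-0.992, 0.007, -0.126], [-0.008, -1.0, 0.012]]
wrist_force: [-0.0, 0.5, 0.1]
grip_width: 0.0808
```

```bash
python3 chk.py w10
```

```text
[0.5121 0.3849 0.1371] yaw -7.24
[[340.5, 519.4], [346.4, 476.9], [353.0, 428.4], [360.6, 372.6]]
tcp axis px at z.061 [[250.1 204. ]]
```

View pics/w10.png

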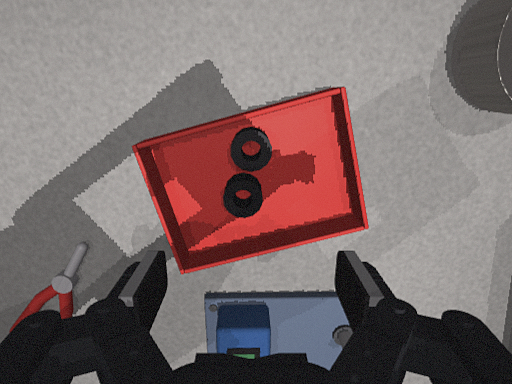

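Emit:
servo_tool --commands '[{"xyz":[4,-30,0],"turn":[0,0.3,0],"hand":1},{"xyz":[9,-70,0],"turn":[0,0.3,0],"hand":1},{"xyz":[15,-110,0],"turn":[0,0.3,0],"hand":1},{"xyz":[20,-150,0],"turn":[0,0.3,0],"hand":1},{"xyz":[26,-190,0],"turn":[0,0.3,0],"hand":1},{"xyz":[32,-230,0],"turn":[0,0.3,0],"hand":1},{"xyz":[38,-270,0],"turn":[0,0.3,0],"hand":1},{"xyz":[44,-310,0],"turn":[0,0.3,0],"hand":1}]'

```text
time_s: 13.77
ee_pos: [0.554, 0.0721, 0.1335]
tcp_rot: [[-0.126, 0.003, 0.992], [-0.992, 0.005, -0.126], [-0.005, -1.0, 0.003]]
wrist_force: [0.1, 0.6, 0.3]
grip_width: 0.0856
```

Emit:
servo_tool --commands '[{"xyz":[4,-30,-5],"turn":[0,0,0],"hand":1},{"xyz":[7,-60,-25],"turn":[0,0,0],"hand":1},{"xyz":[8,-68,-40],"turn":[0,0,0],"hand":1},{"xyz":[8,-68,-40],"turn":[0,0,0],"hand":1},{"xyz":[8,-68,-40],"turn":[0,0,0],"hand":1},{"xyz":[8,-68,-40],"turn":[0,0,0],"hand":1}]'

```text
time_s: 14.27
ee_pos: [0.5621, 0.0049, 0.094]
tcp_rot: [[-0.125, 0.004, 0.992], [-0.992, 0.005, -0.125], [-0.005, -1.0, 0.003]]
wrist_force: [-0.1, 0.3, -0.5]
grip_width: 0.0858
```

```bash
python3 chk.py w11
```

```text
[0.5621 0.0049 0.094 ] yaw -7.21
[[255.3, 230.8], [255.8, 113.4], [256.4, -38.0], [257.4, -240.9]]
tcp axis px at z.061 [[251.4 227.7]]
```

View pics/w11.png

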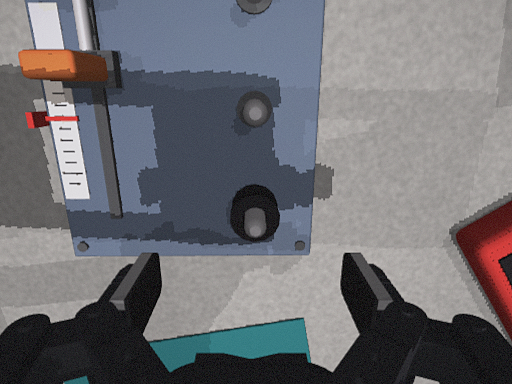

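Tips at (255,233),(255,112) agree with the prediction. Descend and grip.

Emit:
servo_tool --commands '[{"xyz":[2,-2.5,-35],"turn":[0,0,0],"hand":1},{"xyz":[2,-2.5,-64],"turn":[0,0,0],"hand":1},{"xyz":[2,-2.5,-72],"turn":[0,0,0],"hand":1},{"xyz":[2,-2.5,-72],"turn":[0,0,0],"hand":0},{"xyz":[2,-2.5,-72],"turn":[0,0,0],"hand":-1},{"xyz":[2,-2.5,-72],"turn":[0,0,0],"hand":-1},{"xyz":[2,-2.5,-72],"turn":[0,0,0],"hand":-1},{"xyz":[2,-2.5,-72],"turn":[0,0,0],"hand":-1}]'

```text
time_s: 14.98
ee_pos: [0.5661, 0.0026, 0.025]
tcp_rot: [[-0.124, 0.008, 0.992], [-0.992, 0.004, -0.124], [-0.005, -1.0, 0.007]]
wrist_force: [-2.4, 0.7, 4.2]
grip_width: 0.0315
```

Emit:
servo_tool --commands '[{"xyz":[0,0,0],"turn":[0,0,0],"hand":-1},{"xyz":[0,0,15],"turn":[0,0,0],"hand":-1},{"xyz":[0,0,35],"turn":[0,0,0],"hand":-1},{"xyz":[0,0,60],"turn":[0,0,0],"hand":-1},{"xyz":[0,0,90],"turn":[0,0,0],"hand":-1},{"xyz":[0,0,100],"turn":[0,0,0],"hand":-1}]'

```text
time_s: 15.48
ee_pos: [0.5691, 0.0022, 0.1305]
tcp_rot: [[-0.124, 0.016, 0.992], [-0.992, 0.003, -0.124], [-0.005, -1.0, 0.015]]
wrist_force: [1.3, 0.0, 0.5]
grip_width: 0.0315
```

Emit:
servo_tool --commands '[{"xyz":[-3,30,5],"turn":[0,0.8,0],"hand":-1},{"xyz":[-7,70,5],"turn":[0,0.8,0],"hand":-1},{"xyz":[-11,110,5],"turn":[0,0.8,0],"hand":-1},{"xyz":[-15,150,5],"turn":[0,0.8,0],"hand":-1},{"xyz":[-19,190,5],"turn":[0,0.8,0],"hand":-1},{"xyz":[-23,230,5],"turn":[0,0.8,0],"hand":-1},{"xyz":[-27,270,5],"turn":[0,0.8,0],"hand":-1},{"xyz":[-31,310,5],"turn":[0,0.8,0],"hand":-1}]'

```text
time_s: 16.15
ee_pos: [0.5377, 0.3142, 0.1357]
tcp_rot: [[-0.125, 0.002, 0.992], [-0.992, 0.004, -0.125], [-0.004, -1.0, 0.002]]
wrist_force: [0.9, -0.7, -0.4]
grip_width: 0.0316
```

Emit:
servo_tool --commands '[{"xyz":[-2,30,-5],"turn":[0,0,0],"hand":-1},{"xyz":[-3,41,-5],"turn":[0,0,0],"hand":-1},{"xyz":[-3,41,-5],"turn":[0,0,0],"hand":-1},{"xyz":[-3,41,-5],"turn":[0,0,0],"hand":-1}]'

```text
time_s: 16.48
ee_pos: [0.5345, 0.3549, 0.1303]
tcp_rot: [[-0.123, 0.002, 0.992], [-0.992, 0.003, -0.123], [-0.003, -1.0, 0.002]]
wrist_force: [-0.3, -0.3, -0.7]
grip_width: 0.0315
```

Emit:
servo_tool --commands '[{"xyz":[0,-1,-35],"turn":[0,0,0],"hand":-1},{"xyz":[0,-1,-75],"turn":[0,0,0],"hand":-1},{"xyz":[0,-1,-104],"turn":[0,0,0],"hand":-1},{"xyz":[0,-1,-106],"turn":[0,0,0],"hand":-1},{"xyz":[0,-1,-106],"turn":[0,0,0],"hand":0.1},{"xyz":[0,-1,-106],"turn":[0,0,0],"hand":0.1},{"xyz":[0,-1,-106],"turn":[0,0,0],"hand":0.1},{"xyz":[0,-1,-86],"turn":[0,0,0],"hand":0.1}]'

```text
time_s: 17.15
ee_pos: [0.5333, 0.352, 0.0424]
tcp_rot: [[-0.124, -0.001, 0.992], [-0.992, 0.0, -0.124], [0.0, -1.0, -0.001]]
wrist_force: [-0.4, -0.3, -1.1]
grip_width: 0.0467
```

Emit:
servo_tool --commands '[{"xyz":[0,0,35],"turn":[0,0,0],"hand":0.1},{"xyz":[0,0,75],"turn":[0,0,0],"hand":0.5},{"xyz":[0,0,85],"turn":[0,0,0],"hand":1},{"xyz":[0,0,85],"turn":[0,0,0],"hand":1}]'

```text
time_s: 17.48
ee_pos: [0.5378, 0.3533, 0.1355]
tcp_rot: [[-0.125, 0.011, 0.992], [-0.992, 0.005, -0.125], [-0.006, -1.0, 0.01]]
wrist_force: [0.5, 0.6, 0.6]
grip_width: 0.0812
```

```bash
python3 chk.py w12; python3 - <<'E'
from h import *
save('top','t12')
a=cv2.imread('pics/t12.png')[170:290,90:380]
cv2.imwrite('pics/t12z.png',cv2.resize(a,None,fx=2.75,fy=2.75,interpolation=cv2.INTER_CUBIC))
print(arm.state()['ee_pos'])
for r in cut_out('top','new1'): print(r['score'],r['pixel'],r['region'].sum(),back('top',r['pixel'],.02))
E
```

```text
[0.5378 0.3533 0.1355] yaw -7.16
[[315.5, 504.6], [319.9, 459.9], [325.0, 408.7], [330.9, 349.4]]
tcp axis px at z.061 [[250.3 204.5]]
[0.53462164 0.35193361 0.12972223]
0.63 [312.9, 225.8] 88 [[ 0.51649397 -0.19576477  0.02      ]]
0.62 [314.4, 253.5] 107 [[ 0.43198569 -0.2016059   0.02      ]]
0.57 [339.5, 255.6] 103 [[ 0.42896411 -0.27747876  0.02      ]]
```

View pics/w12.png

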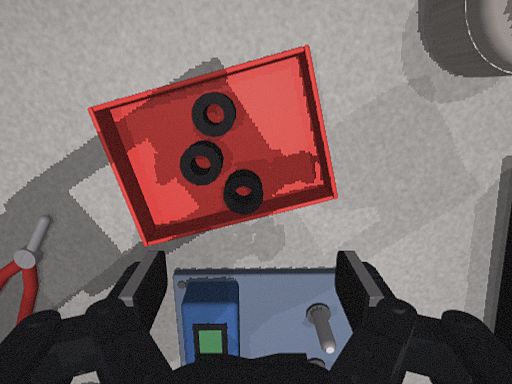

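View pics/t12z.png

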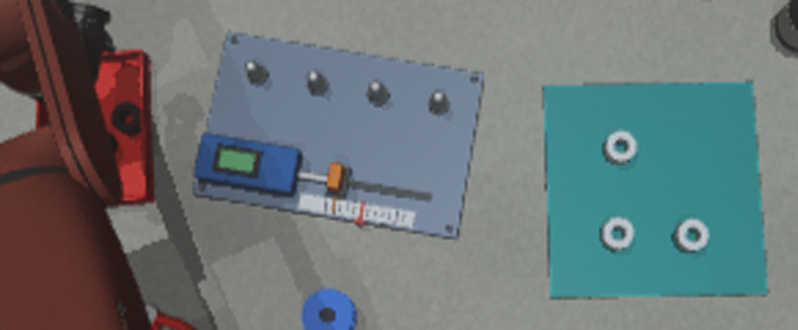

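Emit:
servo_tool --commands '[{"xyz":[-4,-35,15],"turn":[0,0,0],"hand":1},{"xyz":[-9,-75,30],"turn":[0,0,0],"hand":1},{"xyz":[-14,-113,40],"turn":[0,0,0],"hand":1},{"xyz":[-19,-152,50],"turn":[0,0,0],"hand":1},{"xyz":[-24,-190,60],"turn":[0,0,0],"hand":1},{"xyz":[-29,-230,70],"turn":[0,0,0],"hand":1},{"xyz":[-34,-270,80],"turn":[0,0,0],"hand":1},{"xyz":[-39,-310,85],"turn":[0,0,0],"hand":1}]'

```text
time_s: 18.3
ee_pos: [0.4935, 0.0397, 0.2126]
tcp_rot: [[-0.124, -0.001, 0.992], [-0.992, -0.0, -0.124], [0.0, -1.0, -0.001]]
wrist_force: [0.4, -0.8, 0.1]
grip_width: 0.0854
```

Emit:
servo_tool --commands '[{"xyz":[-5,-40,0],"turn":[0,0,0],"hand":1},{"xyz":[-10,-80,0],"turn":[0,0,0],"hand":1},{"xyz":[-15,-120,0],"turn":[0,0,0],"hand":1},{"xyz":[-20,-155,0],"turn":[0,0,0],"hand":1},{"xyz":[-20,-165,0],"turn":[0,0,0],"hand":1},{"xyz":[-20,-165,0],"turn":[0,0,0],"hand":1},{"xyz":[-20,-165,0],"turn":[0,0,0],"hand":1},{"xyz":[-20,-165,0],"turn":[0,0,0],"hand":1}]'

```text
time_s: 18.97
ee_pos: [0.4732, -0.1241, 0.2117]
tcp_rot: [[-0.124, -0.003, 0.992], [-0.992, 0.001, -0.124], [-0.001, -1.0, -0.003]]
wrist_force: [-1.0, -0.0, 0.9]
grip_width: 0.0853
```

```bash
python3 chk.py w13; python3 - <<'E'
from fit import *
c=np.load('w13cal.npz')
s=arm.state(); print(s['ee_pos'],s['joint_vel'].round(2),s['tcp_rot'].round(3).tolist())
for r in cut_out('wrist','new1'):
    m=r['region'];ys,xs=np.where(m); print(round(r['score'],2),r['pixel'],m.sum(),[xs.min(),xs.max(),ys.min(),ys.max()],backc(c,r['pixel'],.02))
a=cv2.imread('pics/w13.png')
E
```

```text
[ 0.4732 -0.1241  0.2117] yaw -7.1
[[341.5, 17.4], [350.1, -86.3], [360.3, -210.9], [372.8, -363.7]]
tcp axis px at z.061 [[251.7 176.6]]
[ 0.47343602 -0.12385029  0.21196216] [ 0.52 -0.27 -0.24 -0.05  0.03 -0.28] [[-0.123, -0.002, 0.992], [-0.992, 0.001, -0.123], [-0.0, -1.0, -0.002]]
0.87 [231.6, 292.1] 810 [np.int64(219), np.int64(245), np.int64(274), np.int64(309)] [[ 0.42842027 -0.28083423  0.02      ]]
0.81 [222.7, 230.9] 855 [np.int64(206), np.int64(235), np.int64(216), np.int64(251)] [[ 0.43015318 -0.19625737  0.02      ]]
0.76 [301.7, 228.2] 830 [np.int64(287), np.int64(318), np.int64(209), np.int64(243)] [[ 0.52202106 -0.2041702   0.02      ]]
```

View pics/w13.png

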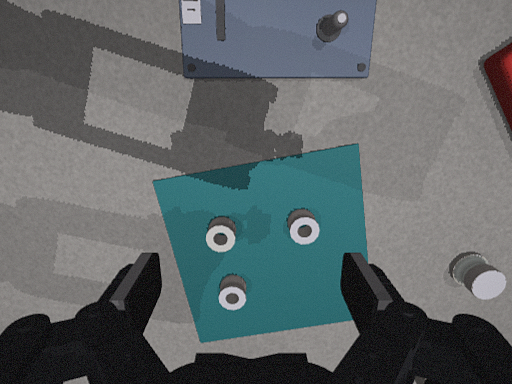

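```bash
python3 - <<'E'
from fit import *
c=np.load('w13cal.npz')
g=cv2.cvtColor(cv2.imread('pics/w13.png'),cv2.COLOR_BGR2GRAY)
for (x,y) in [(221,238),(304,231),(232,298)]:
    m=(g[y-22:y+22,x-22:x+22]>175).astype(np.uint8)
    cs,_=cv2.findContours(m,cv2.RETR_EXTERNAL,cv2.CHAIN_APPROX_NONE); k=max(cs,key=cv2.contourArea)
    e=cv2.fitEllipse(k); px=np.array(e[0])+[x-22,y-22]; print(px.round(1),np.round(e[1],1),backc(c,px,.029).round(4))
print(projc(c,[[.43,-.2,.029]]))
E
```

```text
[220.  238.4] [24.3 28. ] [[ 0.4271 -0.2011  0.029 ]]
[304.2 230.5] [25.1 28.2] [[ 0.5236 -0.203   0.029 ]]
[231.8 298. ] [21.1 25.9] [[ 0.4289 -0.2829  0.029 ]]
[[222.37724477 237.23802385]]
```

Emit:
servo_tool --commands '[{"xyz":[20,-32,0],"turn":[0,0,0],"hand":1},{"xyz":[40,-64,-20],"turn":[0,0,0],"hand":1},{"xyz":[50.4,-79,-55],"turn":[0,0,0],"hand":1},{"xyz":[50.4,-79,-95],"turn":[0,0,0],"hand":1},{"xyz":[50.4,-79,-125],"turn":[0,0,0],"hand":1},{"xyz":[50.4,-79,-132],"turn":[0,0,0],"hand":1},{"xyz":[50.4,-79,-132],"turn":[0,0,0],"hand":1},{"xyz":[50.4,-79,-132],"turn":[0,0,0],"hand":1}]'

```text
time_s: 19.73
ee_pos: [0.5248, -0.2022, 0.0812]
tcp_rot: [[-0.121, -0.001, 0.993], [-0.993, 0.0, -0.121], [0.0, -1.0, -0.001]]
wrist_force: [0.1, -0.7, 0.3]
grip_width: 0.0857
```

```bash
cat > look.py <<'E'
import sys
from fit import *
# find white rings in the wrist picture; top at z given
n=sys.argv[1]; z=float(sys.argv[2]) if len(sys.argv)>2 else .029
s=arm.state(); k=cal('wrist'); c=dict(K=k[0],R=k[1],t=k[2]); e=s['ee_pos']
print('ee',e.round(4),'yaw',np.degrees(np.arctan2(s['tcp_rot'][1,2],s['tcp_rot'][0,2])).round(2),'ydir',s['tcp_rot'][:,1].round(3))
im=save('wrist',n); np.savez(n+'cal.npz',**c)
g=cv2.cvtColor(im,cv2.COLOR_RGB2GRAY)
cs,_=cv2.findContours((g>185).astype(np.uint8),cv2.RETR_EXTERNAL,cv2.CHAIN_APPROX_NONE)
for q in cs:
    if cv2.contourArea(q)>250:
        el=cv2.fitEllipse(q); print(np.round(el[0],1),np.round(el[1],1),backc(c,el[0],z).round(4)[0], 'd',((backc(c,el[0],z)[0]-e)[:2]*1000).round(1))
E
python3 look.py w14
```

```text
ee [ 0.5248 -0.2022  0.0812] yaw -6.93 ydir [-0.001  0.    -1.   ]
[153.4 329.1] [14.1 28. ] [ 0.439  -0.2861  0.029 ] d [-85.8 -84. ]
[118.1 266.2] [16.4 36.7] [ 0.4261 -0.2293  0.029 ] d [-98.7 -27.1]
```

View pics/w14.png

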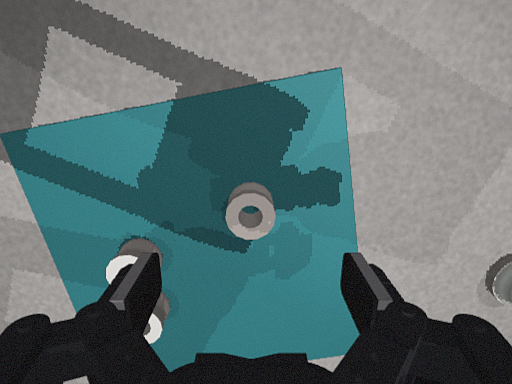

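Emit:
servo_tool --commands '[{"xyz":[-1,-0.8,-35],"turn":[0,0,0],"hand":1},{"xyz":[-1,-0.8,-62],"turn":[0,0,0],"hand":1},{"xyz":[-1,-0.8,-68],"turn":[0,0,0],"hand":1},{"xyz":[-1,-0.8,-68],"turn":[0,0,0],"hand":0},{"xyz":[-1,-0.8,-68],"turn":[0,0,0],"hand":-1},{"xyz":[-1,-0.8,-68],"turn":[0,0,0],"hand":-1},{"xyz":[-1,-0.8,-68],"turn":[0,0,0],"hand":-1},{"xyz":[-1,-0.8,-68],"turn":[0,0,0],"hand":-1}]'

```text
time_s: 20.45
ee_pos: [0.5264, -0.2045, 0.0173]
tcp_rot: [[-0.121, 0.004, 0.993], [-0.993, -0.003, -0.121], [0.002, -1.0, 0.005]]
wrist_force: [-2.4, 1.4, 7.9]
grip_width: 0.0316
```

Emit:
servo_tool --commands '[{"xyz":[0,0,0],"turn":[0,0,0],"hand":-1},{"xyz":[0,0,15],"turn":[0,0,0],"hand":-1},{"xyz":[0,0,35],"turn":[0,0,0],"hand":-1},{"xyz":[0,0,60],"turn":[0,0,0],"hand":-1},{"xyz":[0,0,90],"turn":[0,0,0],"hand":-1},{"xyz":[0,0,110],"turn":[0,0,0],"hand":-1}]'

```text
time_s: 20.95
ee_pos: [0.5275, -0.2051, 0.1307]
tcp_rot: [[-0.121, 0.007, 0.993], [-0.993, -0.005, -0.121], [0.004, -1.0, 0.008]]
wrist_force: [1.0, -0.6, -0.9]
grip_width: 0.0315
```

Emit:
servo_tool --commands '[{"xyz":[6,35,0],"turn":[0,0.4,-0.3],"hand":-1},{"xyz":[13,75,0],"turn":[0,0.4,-0.3],"hand":-1},{"xyz":[20,115,0],"turn":[0,0.4,-0.3],"hand":-1},{"xyz":[27,155,0],"turn":[0,0.4,-0.3],"hand":-1},{"xyz":[34,190,0],"turn":[0,0.4,-0.3],"hand":-1},{"xyz":[36.7,207.6,-20],"turn":[0,0.4,-0.3],"hand":-1},{"xyz":[36.7,207.6,-30],"turn":[0,0.4,-0.3],"hand":-1},{"xyz":[36.7,207.6,-30],"turn":[0,0.4,-0.3],"hand":-1}]'

```text
time_s: 21.62
ee_pos: [0.5623, 0.0037, 0.0985]
tcp_rot: [[-0.123, -0.004, 0.992], [-0.992, -0.004, -0.123], [0.005, -1.0, -0.003]]
wrist_force: [-1.3, -0.5, -0.4]
grip_width: 0.0314
```

Emit:
servo_tool --commands '[{"xyz":[0,0,0],"turn":[0,0,0],"hand":-1},{"xyz":[0,0,0],"turn":[0,0,0],"hand":-1}]'

```text
time_s: 21.78
ee_pos: [0.5622, 0.0027, 0.0988]
tcp_rot: [[-0.124, -0.004, 0.992], [-0.992, -0.005, -0.124], [0.005, -1.0, -0.003]]
wrist_force: [0.7, -1.1, 1.0]
grip_width: 0.0314
```

```bash
python3 look.py w15 .117; python3 chk.py w15; python3 -c "
from h import *
import cv2
a=cv2.imread('pics/w15.png')[130:384,130:380]
cv2.imwrite('pics/w15z.png',cv2.resize(a,None,fx=2.3,fy=2.3,interpolation=cv2.INTER_CUBIC))"
```

```text
ee [0.5622 0.0027 0.0988] yaw -7.15 ydir [-0.004 -0.005 -1.   ]
[ 73.5 152.4] [ 25.3 102.2] [0.4984 0.0676 0.117 ] d [-63.8  64.9]
[ 63.9 103. ] [15.6 30. ] [0.5006 0.0865 0.117 ] d [-61.6  83.8]
[83.7 24.2] [ 7.  66.7] [0.516  0.1116 0.117 ] d [-46.2 108.9]
[49.2 21.4] [29.7 54.4] [0.5042 0.114  0.117 ] d [-58.  111.3]
[0.5625 0.0025 0.0991] yaw -7.18
[[254.3, 223.4], [254.7, 107.9], [255.3, -41.6], [256.2, -242.7]]
tcp axis px at z.061 [[251.6 223.8]]
```

View pics/w15z.png

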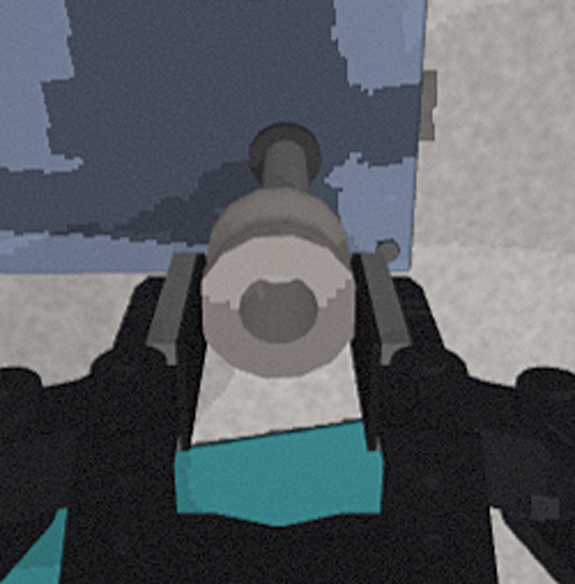

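```bash
python3 - <<'E'
from fit import *
c=np.load('w15cal.npz')
for z in (.105,.108,.111,.114,.117):
    for px in [(251.1,262.6),(250.9,264)]:
        P=backc(c,px,z)[0]; d=(c['R']@P+c['t'])[2]; print(z,px,P.round(4),'depth',d.round(4),'width px',(.034*313.9/d).round(1))
E
```

```text
0.105 (251.1, 262.6) [0.5621 0.0013 0.105 ] depth 0.1556 width px 68.6
0.105 (250.9, 264) [0.5619 0.0006 0.105 ] depth 0.1558 width px 68.5
0.108 (251.1, 262.6) [0.5623 0.0031 0.108 ] depth 0.1521 width px 70.2
0.108 (250.9, 264) [0.5621 0.0024 0.108 ] depth 0.1524 width px 70.0
0.111 (251.1, 262.6) [0.5626 0.0049 0.111 ] depth 0.1487 width px 71.8
0.111 (250.9, 264) [0.5624 0.0042 0.111 ] depth 0.149 width px 71.7
0.114 (251.1, 262.6) [0.5628 0.0067 0.114 ] depth 0.1453 width px 73.5
0.114 (250.9, 264) [0.5626 0.006  0.114 ] depth 0.1455 width px 73.3
0.117 (251.1, 262.6) [0.563  0.0085 0.117 ] depth 0.1419 width px 75.2
0.117 (250.9, 264) [0.5628 0.0078 0.117 ] depth 0.1421 width px 75.1
```

Emit:
servo_tool --commands '[{"xyz":[1.8,-0.8,-10],"turn":[0,-0.2,0],"hand":-1},{"xyz":[1.8,-0.8,-22],"turn":[0,-0.2,0],"hand":-1},{"xyz":[1.8,-0.8,-28],"turn":[0,-0.2,0],"hand":-1},{"xyz":[1.8,-0.8,-34],"turn":[0,-0.2,0],"hand":-1},{"xyz":[1.8,-0.8,-38],"turn":[0,-0.2,0],"hand":-1},{"xyz":[1.8,-0.8,-38],"turn":[0,-0.2,0],"hand":-1}]'

```text
time_s: 22.38
ee_pos: [0.5635, 0.0017, 0.0597]
tcp_rot: [[-0.125, -0.002, 0.992], [-0.992, -0.004, -0.125], [0.005, -1.0, -0.001]]
wrist_force: [0.1, 0.1, 0.1]
grip_width: 0.0311
```

Emit:
servo_tool --commands '[{"xyz":[0.3,0.4,-8],"turn":[0,0,0],"hand":-1},{"xyz":[0.3,0.4,-16],"turn":[0,0,0],"hand":-1},{"xyz":[0.3,0.4,-23],"turn":[0,0,0],"hand":-1},{"xyz":[0.3,0.4,-27],"turn":[0,0,0],"hand":-1},{"xyz":[0.3,0.4,-29],"turn":[0,0,0],"hand":-1},{"xyz":[0.3,0.4,-29],"turn":[0,0,0],"hand":-1}]'

```text
time_s: 22.88
ee_pos: [0.5637, 0.0022, 0.0306]
tcp_rot: [[-0.125, -0.002, 0.992], [-0.992, -0.004, -0.125], [0.005, -1.0, -0.002]]
wrist_force: [0.2, -0.5, -1.2]
grip_width: 0.0313
```

```bash
python3 chk.py w16; python3 -c "
from h import *
import cv2
save('scene','s16')
a=cv2.imread('pics/s16.png')[150:250,230:380]
cv2.imwrite('pics/s16z.png',cv2.resize(a,None,fx=5,fy=5,interpolation=cv2.INTER_CUBIC))"
```

```text
[0.5637 0.0022 0.0306] yaw -7.19
[[252.9, 290.1], [253.3, 119.6], [253.9, -138.6], [255.0, -575.0]]
tcp axis px at z.061 [[251.8 291. ]]
```

View pics/w16.png

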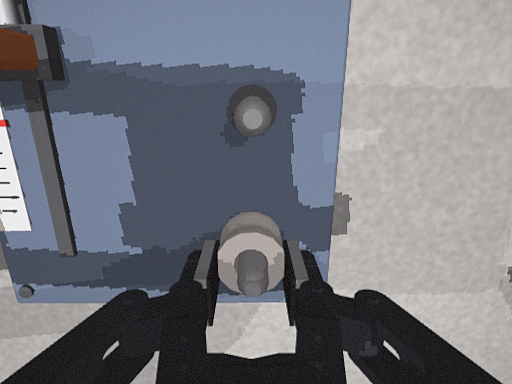

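View pics/s16z.png

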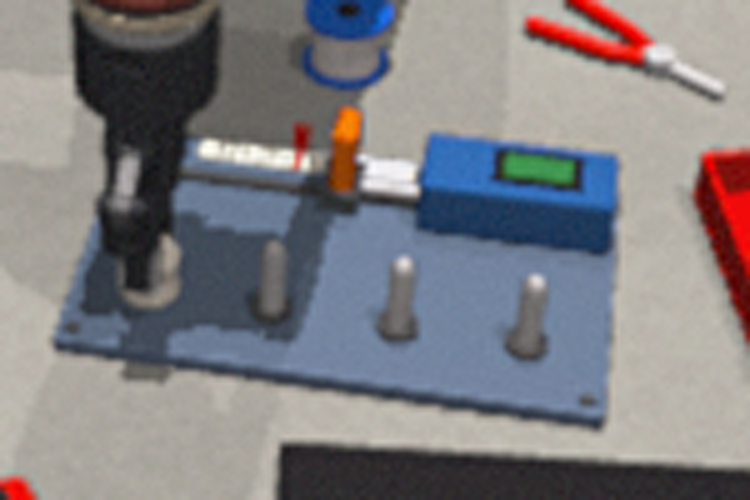

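Emit:
servo_tool --commands '[{"xyz":[0,0,-2],"turn":[0,0,0],"hand":-1},{"xyz":[0,0,-3],"turn":[0,0,0],"hand":-1},{"xyz":[0,0,-4],"turn":[0,0,0],"hand":-1}]'

```text
time_s: 23.23
ee_pos: [0.5642, 0.0022, 0.03]
tcp_rot: [[-0.125, -0.002, 0.992], [-0.992, -0.005, -0.125], [0.005, -1.0, -0.002]]
wrist_force: [-15.0, 1.2, 34.3]
grip_width: 0.0315
```

Emit:
servo_tool --commands '[{"xyz":[0,0,0],"turn":[0,0,0],"hand":-1},{"xyz":[0,0,0],"turn":[0,0,0],"hand":0.2},{"xyz":[0,0,0],"turn":[0,0,0],"hand":0.2},{"xyz":[0,0,0],"turn":[0,0,0],"hand":0.2},{"xyz":[0,0,25],"turn":[0,0,0],"hand":0.2},{"xyz":[0,0,60],"turn":[0,0,0],"hand":0.4},{"xyz":[0,0,90],"turn":[0,0,0],"hand":1},{"xyz":[0,0,110],"turn":[0,0,0],"hand":1}]'

```text
time_s: 23.9
ee_pos: [0.5653, 0.0021, 0.1426]
tcp_rot: [[-0.125, 0.0, 0.992], [-0.992, -0.005, -0.125], [0.005, -1.0, 0.001]]
wrist_force: [0.8, 0.2, 0.2]
grip_width: 0.0816
```

```bash
python3 look.py w17 .042; python3 - <<'E'
from h import *
save('top','t17')
a=cv2.imread('pics/t17.png')[170:290,90:380]
cv2.imwrite('pics/t17z.png',cv2.resize(a,None,fx=2.75,fy=2.75,interpolation=cv2.INTER_CUBIC))
E
```

```text
ee [0.5653 0.0021 0.1426] yaw -7.17 ydir [ 0.    -0.005 -1.   ]
[ 96.  142.9] [21.2 86.5] [0.4511 0.0572 0.042 ] d [-114.2   55.1]
[88.9 99.3] [14.8 24.8] [0.455  0.0893 0.042 ] d [-110.3   87.2]
[78.5 33.1] [24.2 46.9] [0.4606 0.1331 0.042 ] d [-104.7  131. ]
```

View pics/w17.png

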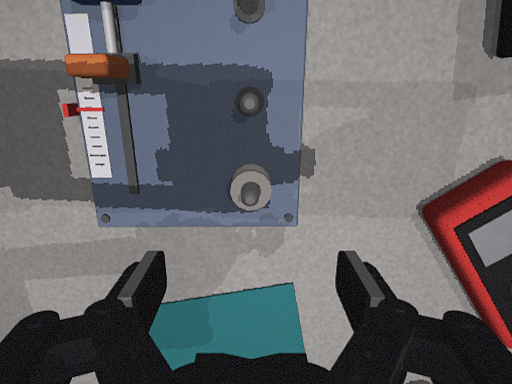

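View pics/t17z.png

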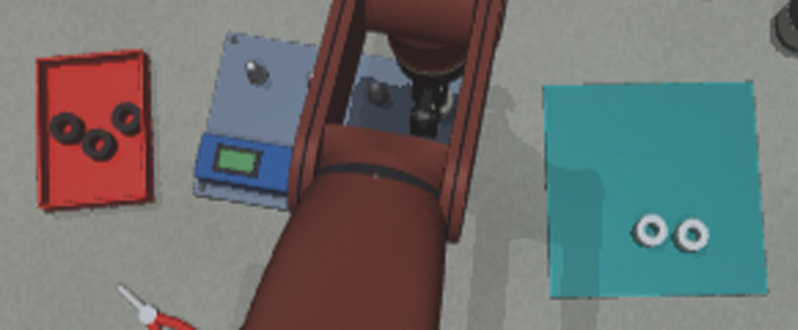

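Emit:
servo_tool --commands '[{"xyz":[-20,-30,20],"turn":[0,0,0],"hand":1},{"xyz":[-42,-60,40],"turn":[0,0,0],"hand":1},{"xyz":[-65,-90,60],"turn":[0,0,0],"hand":1},{"xyz":[-88,-120,68],"turn":[0,0,0],"hand":1},{"xyz":[-100,-140,68],"turn":[0,0,0],"hand":1},{"xyz":[-110,-150,68],"turn":[0,0,0],"hand":1},{"xyz":[-110,-150,68],"turn":[0,0,0],"hand":1},{"xyz":[-110,-150,68],"turn":[0,0,0],"hand":1}]'

```text
time_s: 24.67
ee_pos: [0.4565, -0.1483, 0.2112]
tcp_rot: [[-0.127, 0.004, 0.992], [-0.992, -0.004, -0.127], [0.004, -1.0, 0.005]]
wrist_force: [-0.4, 0.9, 0.4]
grip_width: 0.0853
```

Emit:
servo_tool --commands '[{"xyz":[0,0,0],"turn":[0,0,0],"hand":1},{"xyz":[0,0,0],"turn":[0,0,0],"hand":1}]'

```text
time_s: 24.83
ee_pos: [0.4566, -0.1474, 0.2102]
tcp_rot: [[-0.126, 0.003, 0.992], [-0.992, -0.003, -0.126], [0.003, -1.0, 0.003]]
wrist_force: [-0.6, 0.0, 0.6]
grip_width: 0.0855
```

```bash
python3 look.py w18
```

```text
ee [ 0.4566 -0.1474  0.2102] yaw -7.23 ydir [ 0.003 -0.003 -1.   ]
[242.  280.2] [21.8 26.3] [ 0.4289 -0.2828  0.029 ] d [ -27.7 -135.3]
[239.3 246.6] [23.6 27.2] [ 0.432  -0.2377  0.029 ] d [-24.6 -90.3]
```

View pics/w18.png

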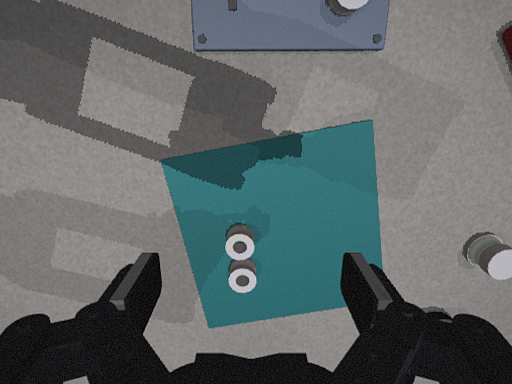

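Emit:
servo_tool --commands '[{"xyz":[-10,-35,0],"turn":[0,0,0],"hand":1},{"xyz":[-20,-70,-20],"turn":[0,0,0],"hand":1},{"xyz":[-24.6,-90,-55],"turn":[0,0,0],"hand":1},{"xyz":[-24.6,-90.3,-95],"turn":[0,0,0],"hand":1},{"xyz":[-24.6,-90.3,-125],"turn":[0,0,0],"hand":1},{"xyz":[-24.6,-90.3,-130],"turn":[0,0,0],"hand":1},{"xyz":[-24.6,-90.3,-130],"turn":[0,0,0],"hand":1},{"xyz":[-24.6,-90.3,-130],"turn":[0,0,0],"hand":1}]'

```text
time_s: 25.55
ee_pos: [0.4331, -0.2376, 0.0814]
tcp_rot: [[-0.124, 0.004, 0.992], [-0.992, -0.004, -0.124], [0.004, -1.0, 0.004]]
wrist_force: [-0.0, -0.1, -0.5]
grip_width: 0.0856
```

```bash
python3 look.py w19; python3 -c "
from fit import *
print(projc(np.load('w19cal.npz'),[[.432,-.2377,.029],[.4289,-.2828,.029]]))"
```

```text
ee [ 0.4331 -0.2376  0.0814] yaw -7.14 ydir [ 0.004 -0.004 -1.   ]
[253.7 273.3] [39.9 45.1] [ 0.4293 -0.2825  0.029 ] d [ -3.8 -44.9]
[[249.45719399 215.33891759]
 [253.12510942 273.64019042]]
```

View pics/w19.png

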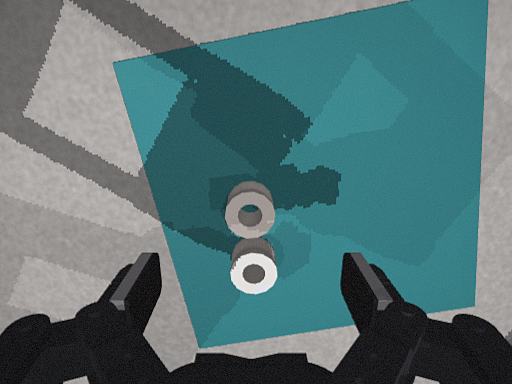

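Emit:
servo_tool --commands '[{"xyz":[-1,0,-35],"turn":[0,0,0],"hand":1},{"xyz":[-1,0,-61],"turn":[0,0,0],"hand":1},{"xyz":[-1,0,-67],"turn":[0,0,0],"hand":1},{"xyz":[-1,0,-67],"turn":[0,0,0],"hand":0},{"xyz":[-1,0,-67],"turn":[0,0,0],"hand":-1},{"xyz":[-1,0,-67],"turn":[0,0,0],"hand":-1},{"xyz":[-1,0,-67],"turn":[0,0,0],"hand":-1},{"xyz":[-1,0,-67],"turn":[0,0,0],"hand":-1}]'

```text
time_s: 26.27
ee_pos: [0.4343, -0.2393, 0.0178]
tcp_rot: [[-0.124, 0.008, 0.992], [-0.992, -0.008, -0.124], [0.006, -1.0, 0.009]]
wrist_force: [-3.1, 1.5, 7.2]
grip_width: 0.0304
```

Emit:
servo_tool --commands '[{"xyz":[0,0,0],"turn":[0,0,0],"hand":-1},{"xyz":[0,0,15],"turn":[0,0,0],"hand":-1},{"xyz":[0,0,35],"turn":[0,0,0],"hand":-1},{"xyz":[0,0,60],"turn":[0,0,0],"hand":-1},{"xyz":[0,0,90],"turn":[0,0,0],"hand":-1},{"xyz":[0,0,110],"turn":[0,0,0],"hand":-1}]'

```text
time_s: 26.77
ee_pos: [0.4352, -0.24, 0.1311]
tcp_rot: [[-0.124, 0.011, 0.992], [-0.992, -0.01, -0.124], [0.008, -1.0, 0.012]]
wrist_force: [0.4, -1.0, -0.7]
grip_width: 0.0307
```

Emit:
servo_tool --commands '[{"xyz":[13,30,0],"turn":[0.6,0.6,0],"hand":-1},{"xyz":[30,67,0],"turn":[0.6,0.6,0],"hand":-1},{"xyz":[46,104,0],"turn":[0.6,0.6,0],"hand":-1},{"xyz":[62,141,0],"turn":[0.6,0.6,0],"hand":-1},{"xyz":[78,178,0],"turn":[0.6,0.6,0],"hand":-1},{"xyz":[94,214,0],"turn":[0.6,0.6,0],"hand":-1},{"xyz":[110,250,0],"turn":[0.6,0.6,0],"hand":-1},{"xyz":[126,286,0],"turn":[0.6,0.6,0],"hand":-1}]'

```text
time_s: 27.43
ee_pos: [0.562, 0.048, 0.132]
tcp_rot: [[-0.124, 0.002, 0.992], [-0.992, 0.001, -0.124], [-0.001, -1.0, 0.002]]
wrist_force: [-0.0, 0.2, -0.5]
grip_width: 0.0309
```

```bash
python3 -c "
from h import *
s=arm.state();print(s['ee_pos'],s['tcp_rot'][:,1])"
```

```text
[0.56195541 0.04799272 0.1319886 ] [ 1.93489728e-03  6.85573187e-04 -9.99997893e-01]
```

Emit:
servo_tool --commands '[{"xyz":[8,20,-5],"turn":[0,0,0],"hand":-1},{"xyz":[11,24,-20],"turn":[0,0,0],"hand":-1},{"xyz":[11,24,-31],"turn":[0,0,0],"hand":-1},{"xyz":[11,24,-31],"turn":[0,0,0],"hand":-1},{"xyz":[11,24,-31],"turn":[0,0,0],"hand":-1}]'

```text
time_s: 27.85
ee_pos: [0.5717, 0.0713, 0.1001]
tcp_rot: [[-0.125, -0.001, 0.992], [-0.992, 0.0, -0.125], [-0.0, -1.0, -0.001]]
wrist_force: [0.1, 1.0, -0.6]
grip_width: 0.0308
```

```bash
python3 chk.py w20; python3 -c "
import cv2
a=cv2.imread('pics/w20.png')[130:384,130:380]
cv2.imwrite('pics/w20z.png',cv2.resize(a,None,fx=2.3,fy=2.3,interpolation=cv2.INTER_CUBIC))"
```

```text
[0.5717 0.0713 0.1001] yaw -7.17
[[253.1, 314.3], [253.4, 222.2], [253.7, 107.1], [254.2, -41.1]]
tcp axis px at z.061 [[251.5 223.5]]
```

View pics/w20z.png

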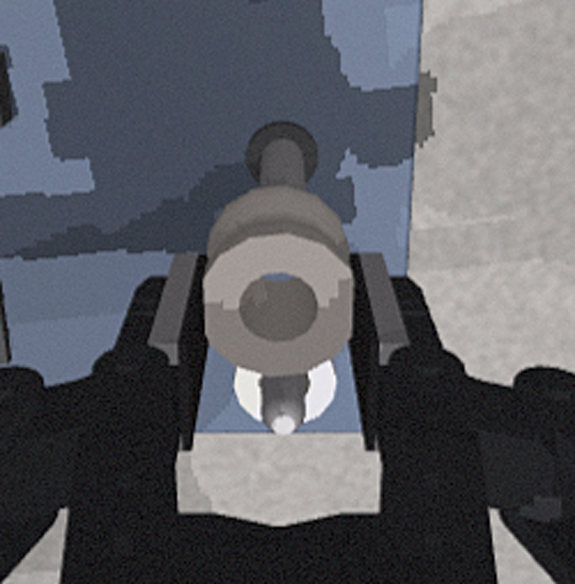

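Emit:
servo_tool --commands '[{"xyz":[1.1,0.5,-10],"turn":[0,0,0],"hand":-1},{"xyz":[1.1,0.5,-22],"turn":[0,0,0],"hand":-1},{"xyz":[1.1,0.5,-28],"turn":[0,0,0],"hand":-1},{"xyz":[1.1,0.5,-34],"turn":[0,0,0],"hand":-1},{"xyz":[1.1,0.5,-40],"turn":[0,0,0],"hand":-1},{"xyz":[1.1,0.5,-40],"turn":[0,0,0],"hand":-1}]'

```text
time_s: 28.4
ee_pos: [0.5724, 0.0714, 0.0591]
tcp_rot: [[-0.126, -0.002, 0.992], [-0.992, 0.001, -0.126], [-0.0, -1.0, -0.002]]
wrist_force: [0.1, 0.1, -0.8]
grip_width: 0.0306
```

Emit:
servo_tool --commands '[{"xyz":[0.3,0.4,-8],"turn":[0,0,0],"hand":-1},{"xyz":[0.3,0.4,-16],"turn":[0,0,0],"hand":-1},{"xyz":[0.3,0.4,-22],"turn":[0,0,0],"hand":-1},{"xyz":[0.3,0.4,-26],"turn":[0,0,0],"hand":-1},{"xyz":[0.3,0.4,-28],"turn":[0,0,0],"hand":-1},{"xyz":[0.3,0.4,-28],"turn":[0,0,0],"hand":-1}]'

```text
time_s: 28.9
ee_pos: [0.5726, 0.0718, 0.0311]
tcp_rot: [[-0.126, -0.002, 0.992], [-0.992, 0.0, -0.126], [-0.0, -1.0, -0.002]]
wrist_force: [0.0, -0.7, -0.8]
grip_width: 0.031
```

Emit:
servo_tool --commands '[{"xyz":[0,0,-1],"turn":[0,0,0],"hand":-1},{"xyz":[0,0,-2],"turn":[0,0,0],"hand":-1},{"xyz":[0,0,-2.5],"turn":[0,0,0],"hand":-1}]'

```text
time_s: 29.15
ee_pos: [0.5729, 0.072, 0.0308]
tcp_rot: [[-0.125, -0.002, 0.992], [-0.992, 0.0, -0.125], [-0.0, -1.0, -0.002]]
wrist_force: [-9.7, -0.1, 21.9]
grip_width: 0.0306
```

Emit:
servo_tool --commands '[{"xyz":[0,0,0],"turn":[0,0,0],"hand":-1},{"xyz":[0,0,0],"turn":[0,0,0],"hand":0.2},{"xyz":[0,0,0],"turn":[0,0,0],"hand":0.2},{"xyz":[0,0,0],"turn":[0,0,0],"hand":0.2},{"xyz":[0,0,25],"turn":[0,0,0],"hand":0.2},{"xyz":[0,0,60],"turn":[0,0,0],"hand":0.4},{"xyz":[0,0,90],"turn":[0,0,0],"hand":1},{"xyz":[0,0,90],"turn":[0,0,0],"hand":1}]'

```text
time_s: 29.82
ee_pos: [0.5775, 0.0721, 0.1277]
tcp_rot: [[-0.125, 0.009, 0.992], [-0.992, 0.0, -0.125], [-0.002, -1.0, 0.009]]
wrist_force: [1.6, 0.3, 1.1]
grip_width: 0.0812
```

```bash
python3 chk.py w21
```

```text
[0.5775 0.0721 0.1277] yaw -7.19
[[245.0, 292.1], [244.4, 208.7], [243.7, 107.3], [242.9, -18.8]]
tcp axis px at z.061 [[250.6 207.8]]
```

View pics/w21.png

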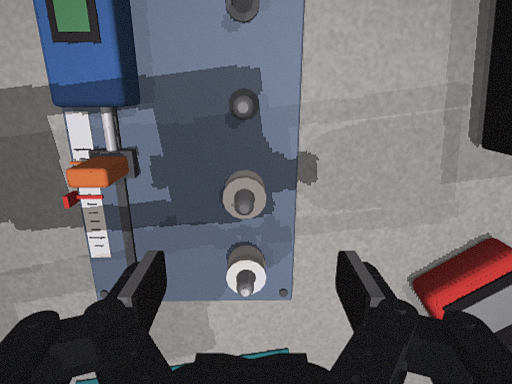

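Emit:
servo_tool --commands '[{"xyz":[-13,-30,0],"turn":[0,0,0],"hand":1},{"xyz":[-28,-68,0],"turn":[0,0,0],"hand":1},{"xyz":[-43,-105,0],"turn":[0,0,0],"hand":1},{"xyz":[-58,-142,0],"turn":[0,0,0],"hand":1},{"xyz":[-73,-178,0],"turn":[0,0,0],"hand":1},{"xyz":[-88,-214,0],"turn":[0,0,0],"hand":1},{"xyz":[-103,-250,0],"turn":[0,0,0],"hand":1},{"xyz":[-118,-286,0],"turn":[0,0,0],"hand":1}]'

```text
time_s: 30.53
ee_pos: [0.4565, -0.215, 0.1237]
tcp_rot: [[-0.125, 0.005, 0.992], [-0.992, 0.002, -0.125], [-0.002, -1.0, 0.004]]
wrist_force: [1.1, -0.3, -0.3]
grip_width: 0.0852
```

Emit:
servo_tool --commands '[{"xyz":[-10,-24,0],"turn":[0,0,0],"hand":1},{"xyz":[-20,-48,0],"turn":[0,0,0],"hand":1},{"xyz":[-26,-62,-20],"turn":[0,0,0],"hand":1},{"xyz":[-26,-62,-40],"turn":[0,0,0],"hand":1},{"xyz":[-26,-62,-42],"turn":[0,0,0],"hand":1},{"xyz":[-26,-62,-42],"turn":[0,0,0],"hand":1},{"xyz":[-26,-62,-42],"turn":[0,0,0],"hand":1}]'

```text
time_s: 31.12
ee_pos: [0.4305, -0.2763, 0.0815]
tcp_rot: [[-0.125, 0.004, 0.992], [-0.992, 0.002, -0.125], [-0.003, -1.0, 0.003]]
wrist_force: [0.8, -0.0, 0.9]
grip_width: 0.0853
```

```bash
python3 look.py w22; python3 -c "
from fit import *
print(projc(np.load('w22cal.npz'),[[.429,-.2827,.029]]))"
```

```text
ee [ 0.4305 -0.2763  0.0815] yaw -7.16 ydir [ 0.004  0.002 -1.   ]
[[250.2493502  224.44486156]]
```

View pics/w22.png

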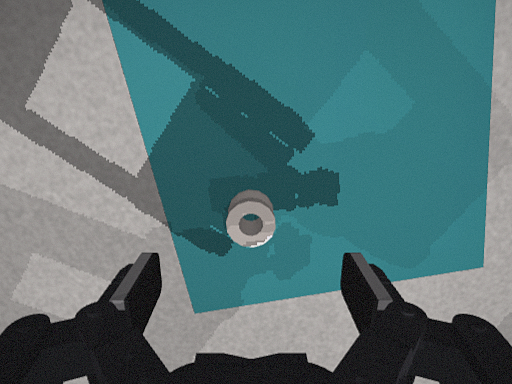

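Emit:
servo_tool --commands '[{"xyz":[-1,-6,-30],"turn":[0,0,0],"hand":1},{"xyz":[-1,-6,-61],"turn":[0,0,0],"hand":1},{"xyz":[-1,-6,-67],"turn":[0,0,0],"hand":1},{"xyz":[-1,-6,-67],"turn":[0,0,0],"hand":0},{"xyz":[-1,-6,-67],"turn":[0,0,0],"hand":-1},{"xyz":[-1,-6,-67],"turn":[0,0,0],"hand":-1},{"xyz":[-1,-6,-67],"turn":[0,0,0],"hand":-1},{"xyz":[-1,-6,-67],"turn":[0,0,0],"hand":-1}]'

```text
time_s: 31.83
ee_pos: [0.4314, -0.2837, 0.0176]
tcp_rot: [[-0.124, 0.007, 0.992], [-0.992, -0.001, -0.124], [-0.0, -1.0, 0.008]]
wrist_force: [-1.0, 0.2, 5.7]
grip_width: 0.0311
```

Emit:
servo_tool --commands '[{"xyz":[0,0,0],"turn":[0,0,0],"hand":-1},{"xyz":[0,0,15],"turn":[0,0,0],"hand":-1},{"xyz":[0,0,35],"turn":[0,0,0],"hand":-1},{"xyz":[0,0,60],"turn":[0,0,0],"hand":-1},{"xyz":[0,0,90],"turn":[0,0,0],"hand":-1},{"xyz":[0,0,110],"turn":[0,0,0],"hand":-1}]'

```text
time_s: 32.33
ee_pos: [0.4323, -0.2845, 0.131]
tcp_rot: [[-0.124, 0.01, 0.992], [-0.992, -0.003, -0.124], [0.002, -1.0, 0.01]]
wrist_force: [0.3, -1.6, -1.1]
grip_width: 0.0306
```

Emit:
servo_tool --commands '[{"xyz":[10,30,0],"turn":[0.2,0.5,0],"hand":-1},{"xyz":[22,68,0],"turn":[0.2,0.5,0],"hand":-1},{"xyz":[34,106,0],"turn":[0.2,0.5,0],"hand":-1},{"xyz":[46,144,0],"turn":[0.2,0.5,0],"hand":-1},{"xyz":[58,182,0],"turn":[0.2,0.5,0],"hand":-1},{"xyz":[70,220,0],"turn":[0.2,0.5,0],"hand":-1},{"xyz":[82,258,0],"turn":[0.2,0.5,0],"hand":-1},{"xyz":[94,296,0],"turn":[0.2,0.5,0],"hand":-1}]'

```text
time_s: 33.0
ee_pos: [0.527, 0.0135, 0.132]
tcp_rot: [[-0.124, 0.003, 0.992], [-0.992, -0.0, -0.124], [-0.0, -1.0, 0.003]]
wrist_force: [0.6, -0.3, -0.6]
grip_width: 0.0306
```

Emit:
servo_tool --commands '[{"xyz":[12,38,0],"turn":[0,0,0],"hand":-1},{"xyz":[24,76,0],"turn":[0,0,0],"hand":-1},{"xyz":[36,114,0],"turn":[0,0,0],"hand":-1},{"xyz":[48,152,0],"turn":[0,0,0],"hand":-1},{"xyz":[60,185,0],"turn":[0,0,0],"hand":-1},{"xyz":[64,198,-5],"turn":[0,0,0],"hand":-1},{"xyz":[64,198,-20],"turn":[0,0,0],"hand":-1},{"xyz":[64,198,-30],"turn":[0,0,0],"hand":-1}]'

```text
time_s: 33.67
ee_pos: [0.5909, 0.2123, 0.1016]
tcp_rot: [[-0.122, 0.004, 0.993], [-0.993, -0.0, -0.122], [-0.0, -1.0, 0.004]]
wrist_force: [0.6, -0.1, -1.2]
grip_width: 0.0307
```

Emit:
servo_tool --commands '[{"xyz":[0,0,0],"turn":[0,0,0],"hand":-1},{"xyz":[0,0,0],"turn":[0,0,0],"hand":-1}]'

```text
time_s: 33.83
ee_pos: [0.5899, 0.2114, 0.1005]
tcp_rot: [[-0.123, 0.001, 0.992], [-0.992, -0.001, -0.123], [0.001, -1.0, 0.001]]
wrist_force: [-0.0, 0.1, 0.4]
grip_width: 0.0303
```

```bash
python3 chk.py w23; python3 -c "
import cv2
a=cv2.imread('pics/w23.png')[130:384,130:380]
cv2.imwrite('pics/w23z.png',cv2.resize(a,None,fx=2.3,fy=2.3,interpolation=cv2.INTER_CUBIC))"
```

```text
[0.5899 0.2114 0.1005] yaw -7.05
[[251.6, 452.4], [251.9, 390.1], [252.3, 315.2], [252.7, 223.7]]
tcp axis px at z.061 [[251.4 223.1]]
```

View pics/w23z.png

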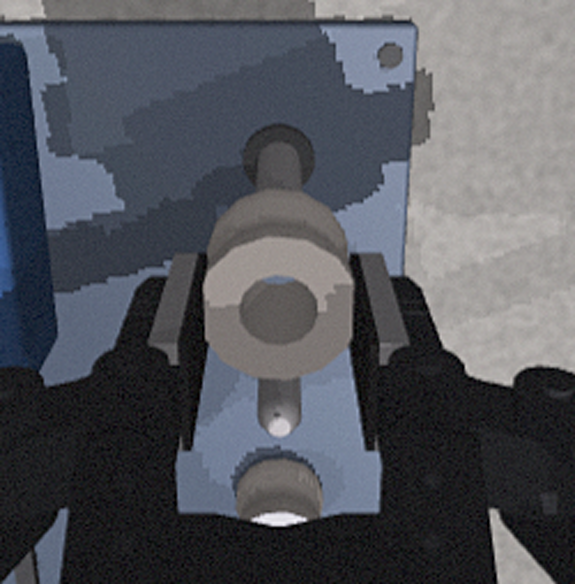

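Emit:
servo_tool --commands '[{"xyz":[0.3,-0.4,-10],"turn":[0,0,0],"hand":-1},{"xyz":[0.3,-0.4,-22],"turn":[0,0,0],"hand":-1},{"xyz":[0.3,-0.4,-28],"turn":[0,0,0],"hand":-1},{"xyz":[0.3,-0.4,-34],"turn":[0,0,0],"hand":-1},{"xyz":[0.3,-0.4,-40],"turn":[0,0,0],"hand":-1},{"xyz":[0.3,-0.4,-40],"turn":[0,0,0],"hand":-1}]'

```text
time_s: 34.38
ee_pos: [0.5898, 0.2107, 0.0595]
tcp_rot: [[-0.123, 0.0, 0.992], [-0.992, -0.001, -0.123], [0.001, -1.0, 0.0]]
wrist_force: [-0.4, -0.2, -1.8]
grip_width: 0.0307
```

Emit:
servo_tool --commands '[{"xyz":[0.3,0,-8],"turn":[0,0,0],"hand":-1},{"xyz":[0.3,0,-16],"turn":[0,0,0],"hand":-1},{"xyz":[0.3,0,-22],"turn":[0,0,0],"hand":-1},{"xyz":[0.3,0,-26],"turn":[0,0,0],"hand":-1},{"xyz":[0.3,0,-28],"turn":[0,0,0],"hand":-1},{"xyz":[0.3,0,-28],"turn":[0,0,0],"hand":-1}]'

```text
time_s: 34.88
ee_pos: [0.5899, 0.2106, 0.0312]
tcp_rot: [[-0.123, -0.001, 0.992], [-0.992, -0.001, -0.123], [0.001, -1.0, -0.0]]
wrist_force: [-0.7, -1.2, -0.6]
grip_width: 0.0306
```

Emit:
servo_tool --commands '[{"xyz":[0,0,-1],"turn":[0,0,0],"hand":-1},{"xyz":[0,0,-2],"turn":[0,0,0],"hand":-1},{"xyz":[0,0,-2.5],"turn":[0,0,0],"hand":-1}]'

```text
time_s: 35.13
ee_pos: [0.5905, 0.2109, 0.0306]
tcp_rot: [[-0.123, 0.0, 0.992], [-0.992, -0.001, -0.123], [0.001, -1.0, 0.0]]
wrist_force: [-6.7, -1.4, 13.4]
grip_width: 0.031
```

Emit:
servo_tool --commands '[{"xyz":[0,0,0],"turn":[0,0,0],"hand":-1},{"xyz":[0,0,0],"turn":[0,0,0],"hand":0.2},{"xyz":[0,0,0],"turn":[0,0,0],"hand":0.2},{"xyz":[0,0,0],"turn":[0,0,0],"hand":0.2},{"xyz":[0,0,25],"turn":[0,0,0],"hand":0.2},{"xyz":[0,0,60],"turn":[0,0,0],"hand":0.4},{"xyz":[-20,0,95],"turn":[0,0,0],"hand":1},{"xyz":[-50,0,125],"turn":[0,0,0],"hand":1}]'

```text
time_s: 35.8
ee_pos: [0.5428, 0.2107, 0.1573]
tcp_rot: [[-0.124, 0.003, 0.992], [-0.992, -0.001, -0.124], [0.0, -1.0, 0.003]]
wrist_force: [0.5, 0.9, 1.8]
grip_width: 0.0812
```

Emit:
servo_tool --commands '[{"xyz":[-30,-10,30],"turn":[0,0.3,0],"hand":1},{"xyz":[-40,-10,40],"turn":[0,0.3,0],"hand":1},{"xyz":[-40,-10,40],"turn":[0,0.3,0],"hand":1},{"xyz":[-40,-10,40],"turn":[0,0.3,0],"hand":1},{"xyz":[-40,-10,40],"turn":[0,0.3,0],"hand":1}]'

```text
time_s: 36.22
ee_pos: [0.5028, 0.2006, 0.1961]
tcp_rot: [[-0.124, -0.003, 0.992], [-0.992, -0.001, -0.124], [0.001, -1.0, -0.003]]
wrist_force: [0.6, -0.9, -0.3]
grip_width: 0.0855
```

```bash
python3 chk.py w24; python3 -c "
import cv2
a=cv2.imread('pics/w24.png')[80:350,140:340]
cv2.imwrite('pics/w24z.png',cv2.resize(a[:140],None,fx=4,fy=4,interpolation=cv2.INTER_CUBIC))
cv2.imwrite('pics/w24y.png',cv2.resize(a[120:],None,fx=4,fy=4,interpolation=cv2.INTER_CUBIC))"
```

```text
[0.5028 0.2006 0.1961] yaw -7.14
[[328.7, 344.4], [334.0, 290.7], [340.1, 229.3], [347.2, 158.2]]
tcp axis px at z.061 [[251.6 180.8]]
```

View pics/w24.png

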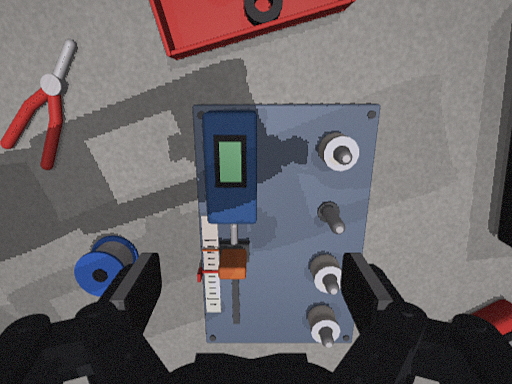

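View pics/w24y.png

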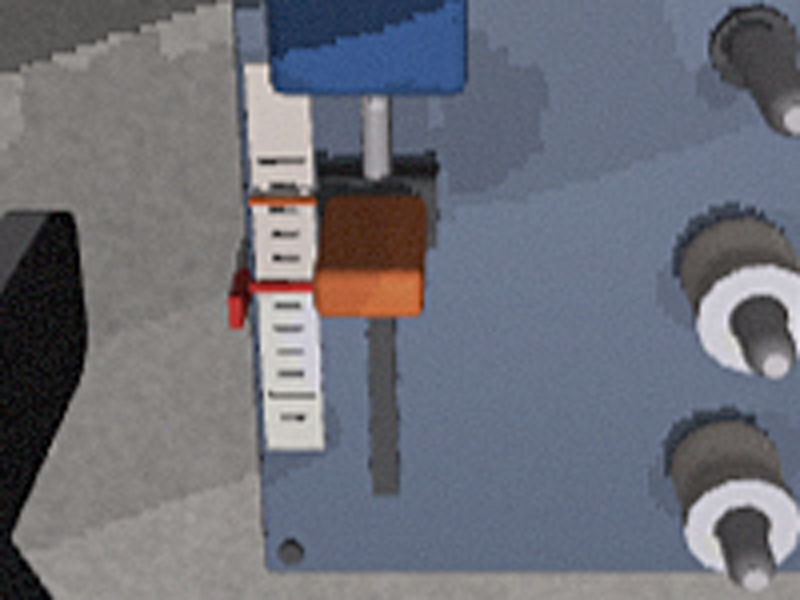

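```bash
python3 - <<'E'
from fit import *
p=np.load('tester.npy')
def it(p,P): return inv(p,P).round(4)
c=np.load('w24cal.npz')
def zo(x,y): return (140+(x+.5)/4-.5,200+(y+.5)/4-.5)
for n,px,z in [('handletop',zo(370,293),.068),('tl',zo(320,270),.068),('br',zo(422,316),.068),('pointer',zo(283,200),.014),('mark',zo(283,287),.014)]:
    P=backc(c,px,z)[0]; print(n,np.round(px,1),P.round(4),it(p,P))
c=np.load('w4cal.npz'); zo=lambda x,y:(155+(x+.5)/3.7-.5,205+(y+.5)/3.7-.5)
for n,px,z in [('pointer',zo(52,180),.014),('mark',zo(45,254),.014)]:
    P=backc(c,px,z)[0]; print(n,np.round(px,1),P.round(4),it(p,P))
c=np.load('w21cal.npz')
E
```

```text
handletop [232.1 272.9] [0.472  0.1106 0.068 ] [-0.055  -0.0094]
tl [219.6 267.1] [0.4607 0.1186 0.068 ] [-0.0672 -0.0029]
br [245.1 278.6] [0.484  0.1024 0.068 ] [-0.0421 -0.016 ]
pointer [210.4 249.6] [0.4433 0.1106 0.014 ] [-0.0835 -0.0131]
mark [210.4 271.4] [0.4385 0.0819 0.014 ] [-0.0847 -0.0421]
pointer [168.7 253.3] [0.442  0.1099 0.014 ] [-0.0847 -0.0138]
mark [166.8 273.3] [0.4336 0.0824 0.014 ] [-0.0896 -0.0423]
```

Emit:
servo_tool --commands '[{"xyz":[-11,-33,0],"turn":[0,0,-0.1],"hand":0.3},{"xyz":[-22,-66,-10],"turn":[0,0,-0.1],"hand":0.3},{"xyz":[-30.9,-91,-40],"turn":[0,0,-0.1],"hand":0.3},{"xyz":[-30.9,-91,-76],"turn":[0,0,-0.1],"hand":0.3},{"xyz":[-30.9,-91,-90],"turn":[0,0,-0.1],"hand":0.3},{"xyz":[-30.9,-91,-90],"turn":[0,0,-0.1],"hand":0.3},{"xyz":[-30.9,-91,-90],"turn":[0,0,-0.1],"hand":0.3},{"xyz":[-30.9,-91,-90],"turn":[0,0,-0.1],"hand":0.3}]'

```text
time_s: 36.93
ee_pos: [0.4726, 0.1096, 0.106]
tcp_rot: [[-0.126, -0.004, 0.992], [-0.992, -0.001, -0.126], [0.002, -1.0, -0.004]]
wrist_force: [-0.1, 0.2, 1.2]
grip_width: 0.0556
```

```bash
python3 chk.py w25; python3 - <<'E'
from fit import *
p=np.load('tester.npy');c=np.load('w25cal.npz')
print(projc(c,T(p,[[-.055,-.0105,.068],[-.069,-.0175,.068],[-.041,-.0175,.068],[-.085,-.0133,.014],[-.085,-.0422,.014]])))
E
```

```text
[0.4726 0.1096 0.106 ] yaw -7.24
[[392.3, 337.3], [407.0, 253.6], [425.2, 150.2], [448.3, 19.4]]
tcp axis px at z.061 [[251.7 219.6]]
[[250.60022799 224.34345881]
 [228.53845133 234.45304257]
 [272.69715712 234.48286781]
 [213.05163821 199.58547075]
 [214.41844077 232.6855153 ]]
```

View pics/w25.png

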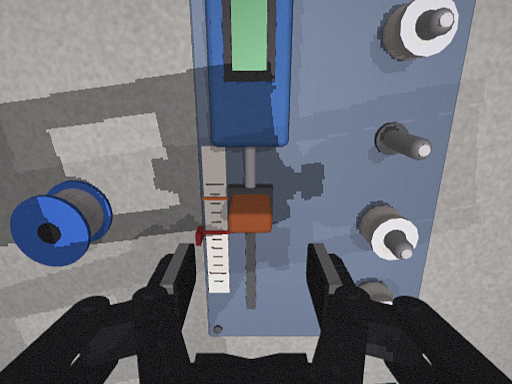

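Emit:
servo_tool --commands '[{"xyz":[-0.8,0.8,-35],"turn":[0,-0.2,0],"hand":0.3},{"xyz":[-0.8,0.8,-62],"turn":[0,-0.2,0],"hand":0.3},{"xyz":[-0.8,0.8,-69],"turn":[0,-0.2,0],"hand":0.3},{"xyz":[-0.8,0.8,-69],"turn":[0,-0.2,0],"hand":0},{"xyz":[-0.8,0.8,-69],"turn":[0,-0.2,0],"hand":-1},{"xyz":[-0.8,0.8,-69],"turn":[0,-0.2,0],"hand":-1},{"xyz":[-0.8,0.8,-69],"turn":[0,-0.2,0],"hand":-1},{"xyz":[-0.8,0.8,-69],"turn":[0,-0.2,0],"hand":-1}]'

```text
time_s: 37.65
ee_pos: [0.4722, 0.111, 0.0395]
tcp_rot: [[-0.125, 0.001, 0.992], [-0.992, -0.001, -0.125], [0.001, -1.0, 0.001]]
wrist_force: [-5.9, 1.2, 1.8]
grip_width: 0.0271
```

Emit:
servo_tool --commands '[{"xyz":[0,0,0],"turn":[0,0,0],"hand":-1},{"xyz":[0,0,0],"turn":[0,0,0],"hand":-1}]'

```text
time_s: 37.82
ee_pos: [0.4721, 0.111, 0.0396]
tcp_rot: [[-0.125, 0.001, 0.992], [-0.992, -0.001, -0.125], [0.001, -1.0, 0.001]]
wrist_force: [0.8, 0.6, -12.6]
grip_width: 0.0271
```

```bash
python3 chk.py w26
```

```text
[0.4721 0.111  0.0396] yaw -7.19
[[444.6, 430.5], [473.3, 325.6], [512.1, 184.1], [567.2, -17.2]]
tcp axis px at z.061 [[251.8 278.4]]
```

View pics/w26.png

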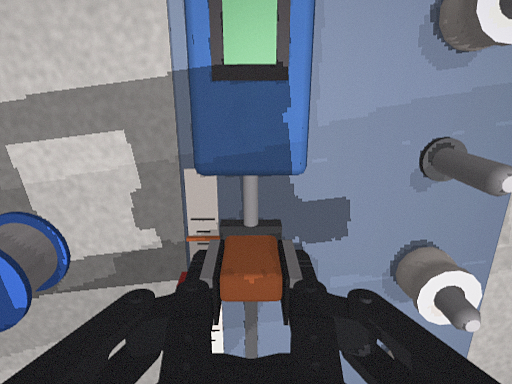

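Emit:
servo_tool --commands '[{"xyz":[-0.4,-3.3,0],"turn":[0,0,0],"hand":-1},{"xyz":[-0.9,-7,0],"turn":[0,0,0],"hand":-1},{"xyz":[-1.4,-11,0],"turn":[0,0,0],"hand":-1},{"xyz":[-1.9,-15,0],"turn":[0,0,0],"hand":-1},{"xyz":[-2.4,-19,0],"turn":[0,0,0],"hand":-1},{"xyz":[-2.9,-23,0],"turn":[0,0,0],"hand":-1},{"xyz":[-3.3,-26,0],"turn":[0,0,0],"hand":-1},{"xyz":[-3.6,-28.3,0],"turn":[0,0,0],"hand":-1}]'

```text
time_s: 38.53
ee_pos: [0.4687, 0.0833, 0.0397]
tcp_rot: [[-0.126, 0.002, 0.992], [-0.992, 0.001, -0.126], [-0.001, -1.0, 0.002]]
wrist_force: [2.6, 8.0, -14.6]
grip_width: 0.0267
```

```bash
python3 chk.py w27; python3 - <<'E'
from h import *
save('top','t27'); save('scene','s27')
cv2.imwrite('pics/t27z.png',cv2.resize(cv2.imread('pics/t27.png')[210:265,150:280],None,fx=6,fy=6,interpolation=cv2.INTER_CUBIC))
cv2.imwrite('pics/s27z.png',cv2.resize(cv2.imread('pics/s27.png')[160:240,230:380],None,fx=5,fy=5,interpolation=cv2.INTER_CUBIC))
cv2.imwrite('pics/w27z.png',cv2.resize(cv2.imread('pics/w27.png')[150:384,140:340],None,fx=2.5,fy=2.5,interpolation=cv2.INTER_CUBIC))
E
```

```text
[0.4687 0.0833 0.0397] yaw -7.22
[[455.1, 392.1], [487.1, 274.2], [530.8, 112.5], [594.6, -123.0]]
tcp axis px at z.061 [[251.9 278.3]]
```

View pics/w27z.png

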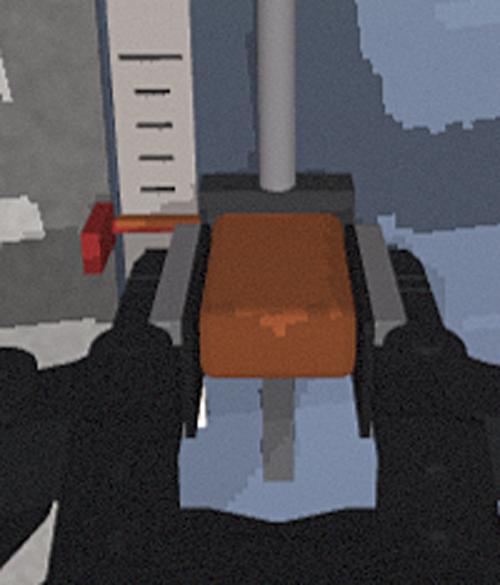

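View pics/s27z.png

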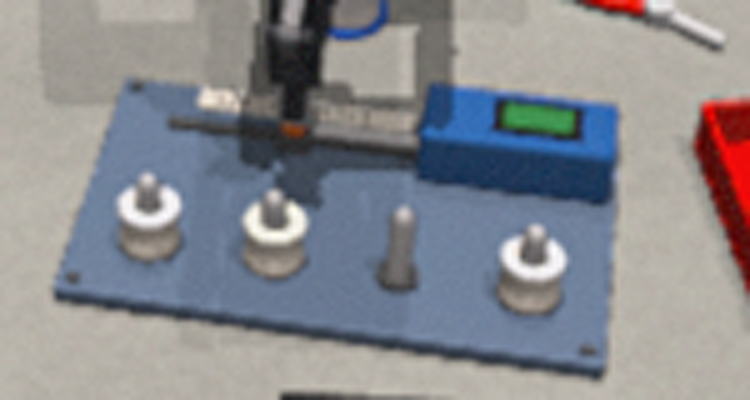

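View pics/t27z.png

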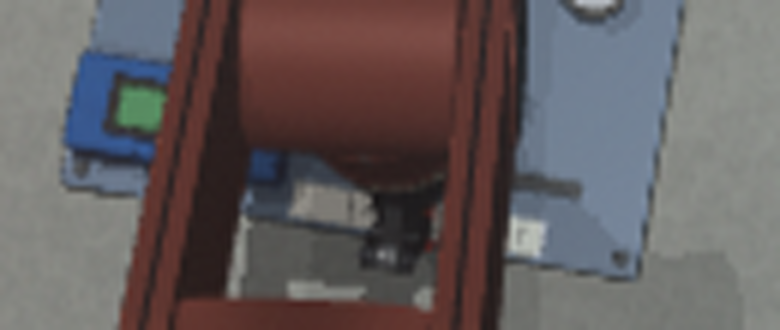

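```bash
python3 - <<'E'
import cv2
cv2.imwrite('pics/w27y.png',cv2.resize(cv2.imread('pics/w27.png')[220:265,165:225],None,fx=12,fy=12,interpolation=cv2.INTER_NEAREST))
from fit import *
c=np.load('w27cal.npz');p=np.load('tester.npy')
for y in (-.040,-.041,-.042,-.043): print(y,projc(c,T(p,[[-.085,y,.014]])))
im=cv2.imread('pics/w27.png')[:,:,::-1]
for col in (188,192,196,200,204,208): print(col,[(r,*im[r,col]) for r in range(232,246)])
E
```

```text
-0.04 [[200.59230278 237.54973551]]
-0.041 [[200.67783209 239.07480287]]
-0.042 [[200.76307416 240.59474857]]
-0.043 [[200.84803044 242.10959837]]
188 [(232, np.uint8(124), np.uint8(125), np.uint8(127)), (233, np.uint8(112), np.uint8(111), np.uint8(118)), (234, np.uint8(107), np.uint8(109), np.uint8(116)), (235, np.uint8(119), np.uint8(100), np.uint8(97)), (236, np.uint8(114), np.uint8(68), np.uint8(44)), (237, np.uint8(109), np.uint8(54), np.uint8(26)), (238, np.uint8(150), np.uint8(81), np.uint8(48)), (239, np.uint8(166), np.uint8(89), np.uint8(49)), (240, np.uint8(166), np.uint8(88), np.uint8(54)), (241, np.uint8(157), np.uint8(59), np.uint8(43)), (242, np.uint8(141), np.uint8(37), np.uint8(40)), (243, np.uint8(95), np.uint8(55), np.uint8(63)), (244, np.uint8(42), np.uint8(58), np.uint8(76)), (245, np.uint8(55), np.uint8(66), np.uint8(77))]
192 [(232, np.uint8(173), np.uint8(167), np.uint8(161)), (233, np.uint8(175), np.uint8(168), np.uint8(164)), (234, np.uint8(179), np.uint8(172), np.uint8(169)), (235, np.uint8(150), np.uint8(137), np.uint8(132)), (236, np.uint8(106), np.uint8(5
[... 2647 characters left out ...]
t8(139), np.uint8(131), np.uint8(128)), (233, np.uint8(141), np.uint8(134), np.uint8(131)), (234, np.uint8(140), np.uint8(137), np.uint8(135)), (235, np.uint8(127), np.uint8(112), np.uint8(105)), (236, np.uint8(98), np.uint8(56), np.uint8(30)), (237, np.uint8(109), np.uint8(58), np.uint8(34)), (238, np.uint8(127), np.uint8(68), np.uint8(44)), (239, np.uint8(135), np.uint8(75), np.uint8(44)), (240, np.uint8(135), np.uint8(70), np.uint8(45)), (241, np.uint8(129), np.uint8(47), np.uint8(33)), (242, np.uint8(128), np.uint8(60), np.uint8(60)), (243, np.uint8(136), np.uint8(110), np.uint8(106)), (244, np.uint8(126), np.uint8(124), np.uint8(123)), (245, np.uint8(114), np.uint8(110), np.uint8(110))]
```

View pics/w27y.png

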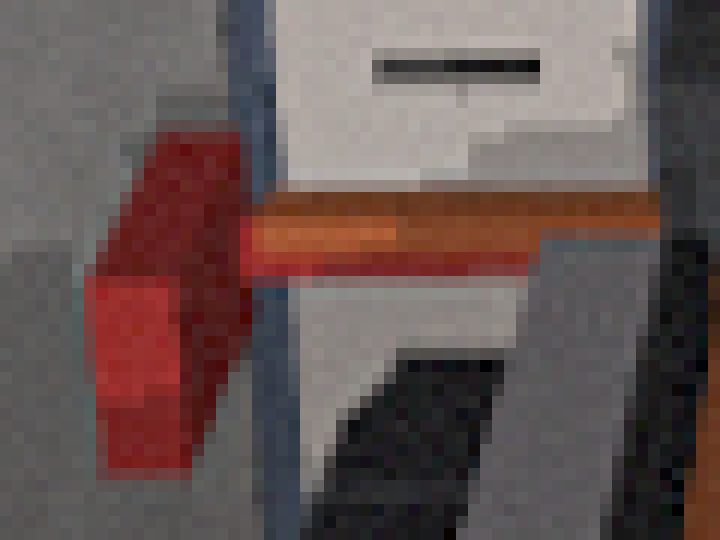

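Emit:
servo_tool --commands '[{"xyz":[-0.1,-0.8,0],"turn":[0,0,0],"hand":-1},{"xyz":[-0.2,-1.5,0],"turn":[0,0,0],"hand":-1},{"xyz":[-0.2,-1.5,0],"turn":[0,0,0],"hand":-1},{"xyz":[-0.2,-1.5,0],"turn":[0,0,0],"hand":-1}]'

```text
time_s: 39.02
ee_pos: [0.4687, 0.0825, 0.0397]
tcp_rot: [[-0.126, 0.002, 0.992], [-0.992, 0.003, -0.126], [-0.003, -1.0, 0.002]]
wrist_force: [1.8, 6.0, -14.3]
grip_width: 0.0268
```

```bash
python3 chk.py w28; python3 - <<'E'
import cv2
cv2.imwrite('pics/w28y.png',cv2.resize(cv2.imread('pics/w28.png')[215:265,165:225],None,fx=12,fy=12,interpolation=cv2.INTER_NEAREST))
im=cv2.imread('pics/w28.png')[:,:,::-1]
for col in (186,188,192,196,200): print(col,[(r,*map(int,im[r,col])) for r in range(231,244)])
E
```

```text
[0.4687 0.0825 0.0397] yaw -7.24
[[455.6, 391.0], [487.5, 272.5], [531.1, 110.1], [594.6, -126.1]]
tcp axis px at z.061 [[251.9 278.2]]
186 [(231, 70, 78, 98), (232, 74, 84, 98), (233, 69, 79, 95), (234, 68, 78, 97), (235, 69, 67, 78), (236, 86, 32, 39), (237, 124, 50, 38), (238, 155, 70, 48), (239, 165, 77, 49), (240, 161, 66, 44), (241, 138, 54, 52), (242, 87, 64, 73), (243, 60, 76, 88)]
188 [(231, 144, 138, 139), (232, 143, 140, 140), (233, 125, 123, 126), (234, 109, 117, 122), (235, 105, 97, 98), (236, 91, 58, 44), (237, 103, 55, 24), (238, 149, 81, 47), (239, 171, 93, 57), (240, 169, 89, 48), (241, 140, 69, 55), (242, 89, 69, 88), (243, 63, 80, 102)]
192 [(231, 174, 167, 163), (232, 173, 165, 161), (233, 177, 169, 164), (234, 162, 156, 153), (235, 124, 113, 107), (236, 102, 70, 55), (237, 108, 58, 37), (238, 150, 78, 46), (239, 176, 94, 56), (240, 148, 72, 37), (241, 123, 68, 56), (242, 133, 117, 116), (243, 136, 133, 130)]
196 [(231, 173, 166, 160), (232, 178, 168, 164), (233, 176, 169, 165), (234, 157, 152, 151), (235, 127, 115, 110), (236, 108, 68, 53), (237, 105, 50, 22), (238, 155, 85, 51), (239, 150, 80, 47), (240, 127, 67, 37), (241, 126, 69, 57), (242, 135, 118, 115), (243, 140, 136, 135)]
200 [(231, 175, 168, 163), (232, 175, 168, 164), (233, 151, 146, 141), (234, 136, 131, 129), (235, 129, 117, 111), (236, 109, 73, 57), (237, 111, 57, 31), (238, 154, 80, 49), (239, 150, 80, 46), (240, 126, 65, 35), (241, 125, 67, 58), (242, 132, 115, 112), (243, 140, 138, 134)]
```

View pics/w28y.png

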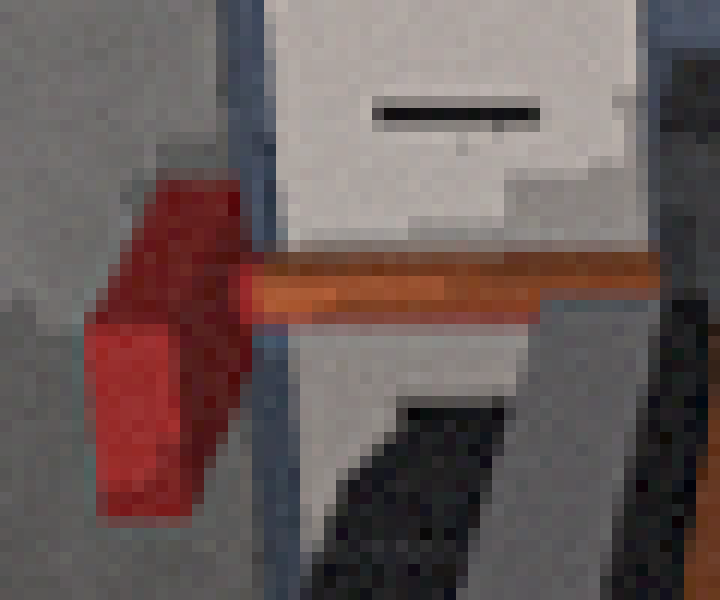

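Emit:
servo_tool --commands '[{"xyz":[-0.1,-0.8,0],"turn":[0,0,0],"hand":-1},{"xyz":[-0.2,-1.6,0],"turn":[0,0,0],"hand":-1},{"xyz":[-0.2,-1.8,0],"turn":[0,0,0],"hand":-1},{"xyz":[-0.2,-1.8,0],"turn":[0,0,0],"hand":-1}]'

```text
time_s: 39.4
ee_pos: [0.4685, 0.0815, 0.0396]
tcp_rot: [[-0.126, 0.002, 0.992], [-0.992, 0.005, -0.126], [-0.005, -1.0, 0.002]]
wrist_force: [3.5, 5.9, -14.3]
grip_width: 0.0269
```

```bash
python3 chk.py w29; python3 - <<'E'
import cv2
cv2.imwrite('pics/w29y.png',cv2.resize(cv2.imread('pics/w29.png')[215:265,165:225],None,fx=12,fy=12,interpolation=cv2.INTER_NEAREST))
im=cv2.imread('pics/w29.png')[:,:,::-1]
for col in (185,186,188,192,196,200): print(col,[(r,*map(int,im[r,col])) for r in range(231,244)])
E
```

```text
[0.4685 0.0815 0.0396] yaw -7.26
[[456.2, 389.6], [488.0, 270.4], [531.5, 107.1], [594.7, -129.9]]
tcp axis px at z.061 [[251.9 278.2]]
185 [(231, 66, 63, 71), (232, 65, 54, 64), (233, 65, 57, 65), (234, 77, 40, 51), (235, 106, 21, 17), (236, 145, 46, 40), (237, 152, 42, 42), (238, 154, 42, 49), (239, 157, 50, 49), (240, 131, 36, 39), (241, 85, 16, 16), (242, 80, 13, 6), (243, 76, 17, 20)]
186 [(231, 72, 83, 101), (232, 67, 78, 94), (233, 57, 72, 87), (234, 75, 51, 61), (235, 112, 27, 23), (236, 142, 43, 43), (237, 133, 46, 34), (238, 147, 67, 47), (239, 165, 74, 46), (240, 142, 78, 59), (241, 86, 77, 78), (242, 51, 59, 76), (243, 58, 59, 72)]
188 [(231, 140, 136, 139), (232, 140, 136, 136), (233, 119, 120, 124), (234, 87, 71, 76), (235, 99, 38, 33), (236, 102, 52, 32), (237, 109, 60, 37), (238, 148, 80, 49), (239, 170, 91, 53), (240, 172, 84, 41), (241, 128, 81, 77), (242, 46, 65, 85), (243, 42, 55, 71)]
192 [(231, 171, 166, 161), (232, 174, 166, 162), (233, 181, 177, 171), (234, 145, 132, 129), (235, 89, 13, 14), (236, 105, 52, 36), (237, 113, 63, 41), (238, 151, 82, 51), (239, 168, 86, 51), (240, 162, 75, 37), (241, 156, 119, 112), (242, 135, 135, 135), (243, 134, 130, 127)]
196 [(231, 173, 165, 161), (232, 173, 165, 161), (233, 182, 177, 172), (234, 139, 127, 125), (235, 92, 22, 19), (236, 102, 49, 34), (237, 115, 64, 39), (238, 149, 82, 49), (239, 168, 89, 50), (240, 168, 81, 42), (241, 150, 115, 103), (242, 137, 136, 137), (243, 138, 134, 131)]
200 [(231, 170, 162, 160), (232, 174, 166, 162), (233, 179, 175, 173), (234, 143, 130, 128), (235, 92, 14, 11), (236, 101, 44, 21), (237, 105, 57, 37), (238, 123, 68, 43), (239, 131, 71, 40), (240, 133, 66, 34), (241, 132, 108, 104), (242, 142, 141, 138), (243, 139, 134, 133)]
```

View pics/w29y.png

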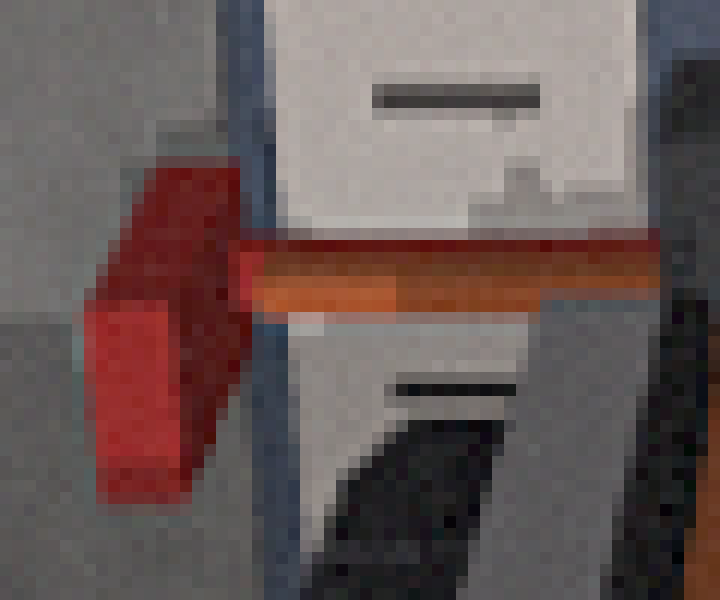

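Emit:
servo_tool --commands '[{"xyz":[-0.1,-0.7,0],"turn":[0,0,0],"hand":-1},{"xyz":[-0.1,-0.7,0],"turn":[0,0,0],"hand":-1},{"xyz":[-0.1,-0.7,0],"turn":[0,0,0],"hand":-1},{"xyz":[-0.1,-0.7,0],"turn":[0,0,0],"hand":-1},{"xyz":[-0.1,-0.7,0],"turn":[0,0,0],"hand":-1},{"xyz":[-0.1,-0.7,0],"turn":[0,0,0],"hand":-1},{"xyz":[-0.1,-0.7,0],"turn":[0,0,0],"hand":-1},{"xyz":[-0.1,-0.7,0],"turn":[0,0,0],"hand":-1}]'

```text
time_s: 40.12
ee_pos: [0.4685, 0.0815, 0.0396]
tcp_rot: [[-0.126, 0.003, 0.992], [-0.992, 0.006, -0.126], [-0.007, -1.0, 0.002]]
wrist_force: [3.0, 7.0, -15.2]
grip_width: 0.027
```

Emit:
servo_tool --commands '[{"xyz":[-0.1,-0.7,0],"turn":[0,0,0],"hand":-1},{"xyz":[-0.1,-0.7,0],"turn":[0,0,0],"hand":-1},{"xyz":[-0.1,-0.7,0],"turn":[0,0,0],"hand":-1},{"xyz":[-0.1,-0.7,0],"turn":[0,0,0],"hand":-1},{"xyz":[-0.1,-0.7,0],"turn":[0,0,0],"hand":-1},{"xyz":[-0.1,-0.7,0],"turn":[0,0,0],"hand":-1},{"xyz":[-0.1,-0.7,0],"turn":[0,0,0],"hand":-1},{"xyz":[-0.1,-0.7,0],"turn":[0,0,0],"hand":-1}]'

```text
time_s: 40.78
ee_pos: [0.4685, 0.0816, 0.0396]
tcp_rot: [[-0.126, 0.003, 0.992], [-0.992, 0.008, -0.126], [-0.008, -1.0, 0.002]]
wrist_force: [3.5, 6.6, -14.0]
grip_width: 0.0271
```

Emit:
servo_tool --commands '[{"xyz":[-0.1,-0.7,0],"turn":[0,0,0],"hand":-1},{"xyz":[-0.1,-0.7,0],"turn":[0,0,0],"hand":-1},{"xyz":[-0.1,-0.7,0],"turn":[0,0,0],"hand":-1},{"xyz":[-0.1,-0.7,0],"turn":[0,0,0],"hand":-1},{"xyz":[-0.1,-0.7,0],"turn":[0,0,0],"hand":-1},{"xyz":[-0.1,-0.7,0],"turn":[0,0,0],"hand":-1},{"xyz":[-0.1,-0.7,0],"turn":[0,0,0],"hand":-1},{"xyz":[-0.1,-0.7,0],"turn":[0,0,0],"hand":-1}]'

```text
time_s: 41.45
ee_pos: [0.4685, 0.0816, 0.0397]
tcp_rot: [[-0.126, 0.004, 0.992], [-0.992, 0.009, -0.126], [-0.01, -1.0, 0.003]]
wrist_force: [3.5, 7.7, -14.5]
grip_width: 0.0268
```

Emit:
servo_tool --commands '[{"xyz":[-0.1,-0.7,0],"turn":[0,0,0],"hand":-1},{"xyz":[-0.1,-0.7,0],"turn":[0,0,0],"hand":-1},{"xyz":[-0.1,-0.7,0],"turn":[0,0,0],"hand":-1},{"xyz":[-0.1,-0.7,0],"turn":[0,0,0],"hand":-1},{"xyz":[-0.1,-0.7,0],"turn":[0,0,0],"hand":-1},{"xyz":[-0.1,-0.7,0],"turn":[0,0,0],"hand":-1}]'

```text
time_s: 41.95
ee_pos: [0.4685, 0.0816, 0.0396]
tcp_rot: [[-0.126, 0.004, 0.992], [-0.992, 0.011, -0.126], [-0.011, -1.0, 0.003]]
wrist_force: [2.8, 7.0, -14.7]
grip_width: 0.0268
```

```bash
python3 chk.py w30; python3 - <<'E'
import cv2
cv2.imwrite('pics/w30y.png',cv2.resize(cv2.imread('pics/w30.png')[215:265,165:225],None,fx=12,fy=12,interpolation=cv2.INTER_NEAREST))
E
```

```text
[0.4685 0.0816 0.0396] yaw -7.26
[[456.6, 390.1], [487.9, 270.2], [530.3, 107.0], [591.4, -127.8]]
tcp axis px at z.061 [[251.9 277.9]]
```

View pics/w30y.png

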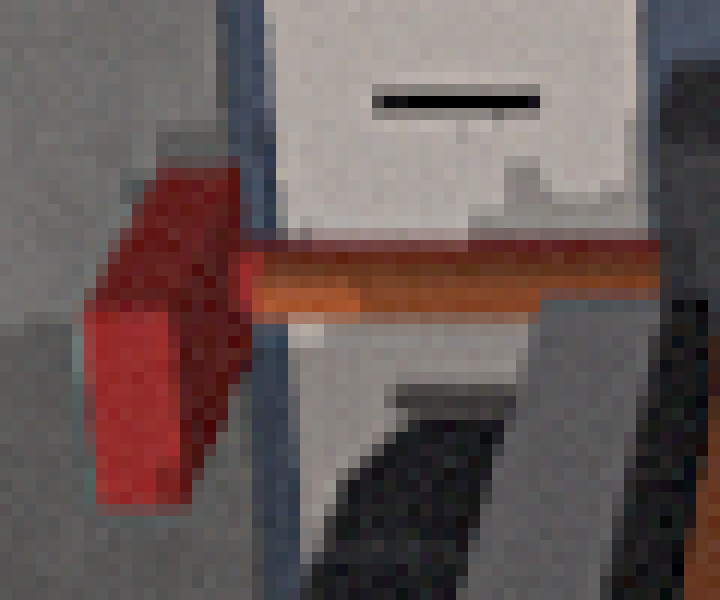

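Emit:
servo_tool --commands '[{"xyz":[0.2,1.5,0],"turn":[-0.1,0,0],"hand":-1},{"xyz":[0.4,3.2,0],"turn":[-0.2,0,0],"hand":-1},{"xyz":[0.6,5,0],"turn":[-0.3,0,0],"hand":-1},{"xyz":[0.9,7,0],"turn":[-0.3,0,0],"hand":-1},{"xyz":[1.1,9,0],"turn":[-0.3,0,0],"hand":-1},{"xyz":[1.4,11,0],"turn":[-0.3,0,0],"hand":-1},{"xyz":[1.6,13,0],"turn":[-0.3,0,0],"hand":-1},{"xyz":[1.9,15,0],"turn":[-0.3,0,0],"hand":-1}]'

```text
time_s: 42.67
ee_pos: [0.4704, 0.097, 0.0396]
tcp_rot: [[-0.126, 0.004, 0.992], [-0.992, 0.006, -0.126], [-0.007, -1.0, 0.003]]
wrist_force: [3.1, 4.3, -13.5]
grip_width: 0.0271
```

Emit:
servo_tool --commands '[{"xyz":[0.2,1.5,0],"turn":[-0.1,0,0],"hand":-1},{"xyz":[0.4,3.2,0],"turn":[-0.2,0,0],"hand":-1},{"xyz":[0.6,5,0],"turn":[-0.3,0,0],"hand":-1},{"xyz":[0.9,7,0],"turn":[-0.3,0,0],"hand":-1},{"xyz":[1.1,9,0],"turn":[-0.3,0,0],"hand":-1},{"xyz":[1.3,10.5,0],"turn":[-0.3,0,0],"hand":-1},{"xyz":[1.5,11.5,0],"turn":[-0.3,0,0],"hand":-1},{"xyz":[1.5,12,0],"turn":[-0.3,0,0],"hand":-1}]'

```text
time_s: 43.33
ee_pos: [0.4719, 0.1091, 0.0396]
tcp_rot: [[-0.126, 0.004, 0.992], [-0.992, 0.001, -0.126], [-0.002, -1.0, 0.004]]
wrist_force: [1.4, 2.9, -14.2]
grip_width: 0.0272
```

Rest position is y≈.111; ease in the last 2 mm.

Emit:
servo_tool --commands '[{"xyz":[0.1,0.5,0],"turn":[0,0,0],"hand":-1},{"xyz":[0.1,1,0],"turn":[0,0,0],"hand":-1},{"xyz":[0.2,1.5,0],"turn":[0,0,0],"hand":-1},{"xyz":[0.2,2,0],"turn":[0,0,0],"hand":-1},{"xyz":[0.3,2.3,0],"turn":[0,0,0],"hand":-1},{"xyz":[0.3,2.3,0],"turn":[0,0,0],"hand":-1}]'

```text
time_s: 43.83
ee_pos: [0.4721, 0.111, 0.0396]
tcp_rot: [[-0.126, 0.004, 0.992], [-0.992, 0.0, -0.126], [-0.001, -1.0, 0.004]]
wrist_force: [1.2, -0.1, -12.3]
grip_width: 0.0271
```

```bash
python3 chk.py w31; python3 - <<'E'
from fit import *
c=np.load('w31cal.npz');p=np.load('tester.npy')
print(projc(c,T(p,[[-.085,-.0133,.014]])))
cv2.imwrite('pics/w31z.png',cv2.resize(cv2.imread('pics/w31.png')[150:384,140:340],None,fx=2.5,fy=2.5,interpolation=cv2.INTER_CUBIC))
E
```

```text
[0.4721 0.111  0.0396] yaw -7.24
[[444.7, 430.1], [473.2, 325.1], [511.6, 183.6], [566.0, -17.2]]
tcp axis px at z.061 [[252.  278.4]]
[[200.79846526 239.44530612]]
```

View pics/w31z.png

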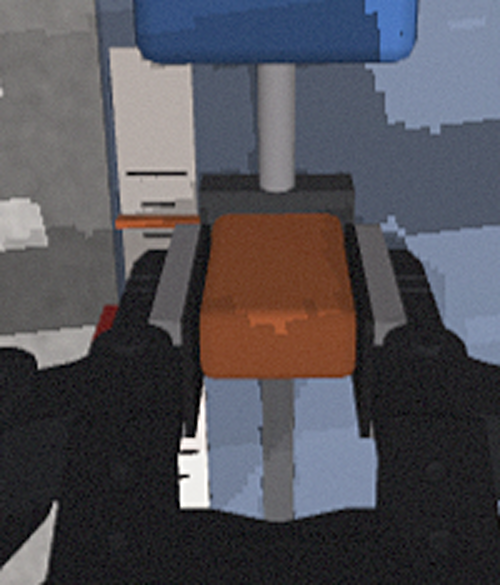

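Emit:
servo_tool --commands '[{"xyz":[0,0.2,0],"turn":[0,0,0],"hand":-0.2},{"xyz":[0,0,0],"turn":[0,0,0],"hand":0.2},{"xyz":[0,0,0],"turn":[0,0,0],"hand":0.3},{"xyz":[0,0,0],"turn":[0,0,0],"hand":0.3},{"xyz":[0,0,30],"turn":[0,0,0],"hand":0.3},{"xyz":[0,0,65],"turn":[0,0,0],"hand":0.3},{"xyz":[0,0,100],"turn":[0,0,0],"hand":0.3},{"xyz":[0,20,135],"turn":[0,0,0],"hand":0.5}]'

```text
time_s: 44.55
ee_pos: [0.4723, 0.1291, 0.1767]
tcp_rot: [[-0.128, 0.004, 0.992], [-0.992, -0.001, -0.128], [0.0, -1.0, 0.005]]
wrist_force: [1.0, 0.0, 0.6]
grip_width: 0.0636
```

Emit:
servo_tool --commands '[{"xyz":[5,35,20],"turn":[0,0,0],"hand":1},{"xyz":[15,70,30],"turn":[0,0,0],"hand":1},{"xyz":[30,85,30],"turn":[0,0,0],"hand":1},{"xyz":[30,85,30],"turn":[0,0,0],"hand":1},{"xyz":[30,85,30],"turn":[0,0,0],"hand":1},{"xyz":[30,85,30],"turn":[0,0,0],"hand":1}]'

```text
time_s: 45.05
ee_pos: [0.5018, 0.2137, 0.2064]
tcp_rot: [[-0.128, 0.004, 0.992], [-0.992, -0.002, -0.128], [0.001, -1.0, 0.004]]
wrist_force: [-0.3, -0.5, -0.8]
grip_width: 0.0851
```

```bash
python3 chk.py w32; python3 - <<'E'
from fit import *
c=np.load('w32cal.npz');p=np.load('tester.npy')
print(projc(c,T(p,[[-.085,-.0133,.014]])))
# expected ring-top outline for home rollers z=.042 vs tip
for y in (-.105,-.035,.105): print(projc(c,T(p,[[.05+.017*np.cos(a),y+.017*np.sin(a),.042] for a in (0,np.pi/2,np.pi,-np.pi/2)])).round(1).tolist())
save('scene','s32');save('top','t32')
cv2.imwrite('pics/w32z.png',cv2.resize(cv2.imread('pics/w32.png')[85:355,180:380],None,fx=2.2,fy=2.2,interpolation=cv2.INTER_CUBIC))
E
```

```text
[0.5018 0.2137 0.2064] yaw -7.36
[[327.7, 345.8], [332.5, 294.5], [338.0, 236.1], [344.3, 168.9]]
tcp axis px at z.061 [[250.6 177.8]]
[[212.10656931 255.48867181]]
[[338.0, 333.6], [325.0, 322.1], [310.0, 333.7], [323.1, 344.8]]
[[343.2, 284.1], [329.5, 271.2], [313.5, 284.2], [327.3, 296.7]]
[[355.8, 164.2], [340.3, 147.4], [321.9, 164.4], [337.4, 180.6]]
```

View pics/w32.png

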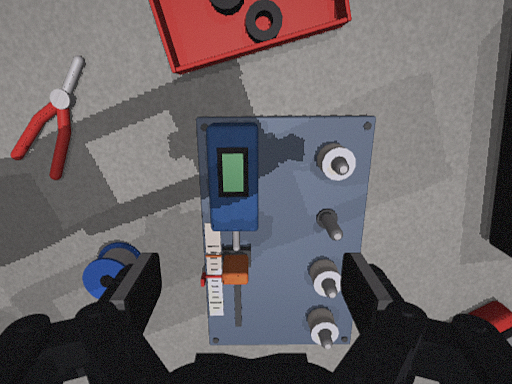

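View pics/s32.png

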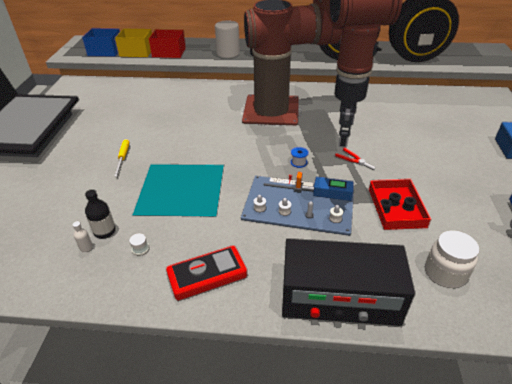

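View pics/w32z.png

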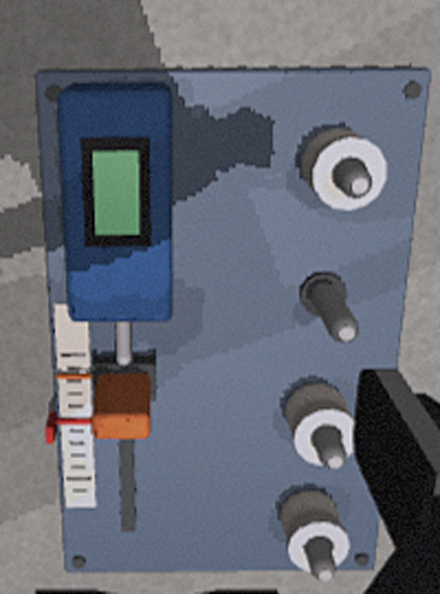

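```bash
python3 -c "
from workcell import arm
print(arm.close_job())"
```

```text
the job is handed in; nothing more can be done
None
```

The job is done and handed in at about 45 s on the robot clock.

- **Worn rollers:** All three black rollers (shafts 1, 2 and 4) are in the red tray. The last scene picture shows three there.
- **New rollers:** All three white rollers on the mat are fitted on shafts 1, 2 and 4. One was knocked aside during the run, and I found it again before picking it up. Each was pressed down until it met firm resistance at the expected seat height. In the last wrist picture the roller tops match the fully-home outlines to within about 1–2 pixels. Shaft 3 is empty because there were only three new rollers.
- **Handle:** I drew it out about 29.7 mm until the pointer sat over the red mark, then held it there for about 2.6 s. I eased it back in slowly while gripped and released it with the spring force near zero. The pointer was back at its starting position.
- **Bystanders:** Nothing else on the bench was touched.

Two checks disagreed:

- **Tester position:** My first wrist picture was taken before the arm had settled and put the tester about 4 mm off. I measured it again and used the settled value.
- **Mark distance:** Pictures taken beforehand put the mark about 28–29 mm from the resting pointer, against the stated minimum of 30 mm. I set the final position by lining up the pointer and mark in the picture, good to about 0.5 mm by my estimate.

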